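Rack and stopper the empty scent flasks, then ring

ROBOT

A 6-joint arm with a two-finger parallel gripper is mounted at the origin on the work surface. World frame = base frame: x ahead of the robot, y to its left, z up, the work surface at z = 0. Lengths are in mm, angles in rad, forces in N, time in s.
With the tool pointing down it reaches from about 300 to 775 mm from the base axis. Payload 14.6 kg.
Tool frame: the origin (TCP) lies between the finger pads; the fingertips stand manip.nose_length ahead of it and the grasp point (between the pads) lies 11 mm behind it (manip.nose_length is the distance from the TCP to the fingertips, in mm); z points along the fingers, y is the line along which they close (so a half turn about z gives the same grasp; the last joint's range is limited). The gripper opens to 94 mm and grips with 3 to 60 N. Pads are 16 mm wide; open, the fingers measure 119 mm over their backs; the gripper's body (75 mm by 177 mm) begins 78 mm behind the grasp point.
Start: joints at [-1.224, 0.3, 1.521, -0, 1.321, -0.067], TCP at [221.142, -503.573, 213.446] pointing down, gripper open.
Joint ranges: [-3.03, 3.03], [-0.79, 2.21], [0.23, 2.52], [-1.04, 4.18], [0, 3.07], [-2.55, 2.55]. Speed limits (rad/s): [2.22, 2.22, 2.57, 3.14, 3.14, 3.14].

INTERFACE

Orientations are given as [roll, pitch, yaw] about the fixed x, y, z axes, in that order (R = Rz(yaw) Ry(pitch) Rx(roll)).
In Python, from cell import manip, cams, job gives the robot as it stands.
- The arm moves only by the tool jog_arm, never from a script. Its argument "commands" is a list of rows, each an object of numbers: "dx", "dy", "dz": the shift along the tool's x, y, z each as a share of 40 mm, from -1 to 1; "ax", "ay", "az": the turn, a rotation vector about the tool's x, y, z each as a share of 10 degrees, from -1 to 1; "gripper": the closure, from 0 (fully open) to 1 (shut). A call has 1 to 10 rows; each row shifts and turns the commanded pose from where the row before left it, along the tool's axes as they then stand; what a row does not reach is not made up. A row lasts 1/8 s, in which the tool goes at most 62.5 mm and 10.7 degrees, less where a joint would pass 70% of its speed; a pose out of reach is approached as far as the arm can. A call with a number of a shift or a turn outside -1 to 1 is refused whole. A call with a gripper value outside its range is refused whole. The fingers move at their own pace and stop on an object; "squeeze" is the grip in N (left out, the last holds). Time passes only in rows, so rows that do not move let the fingers close. It gives the time, the measured TCP pose, the force, the opening and the grip force at its end, in the units of the state.
- manip.read_state(): the state, without advancing time (a new reading comes with each control period).
- cams.camera(name): name is "scene" or "side" or "wrist"; returns a dict with "image" (384x512x3 uint8, red, green, blue), "fx", "fy", "cx", "cy" (pixels), "dist_coeffs" ([k1, k2, p1, p2, k3] as OpenCV has them; the pictures are not rectified), "world_to_cam" (4x4, takes a point from world to camera coordinates). Camera axes: x right, y down, z forward; pixel columns grow to the right and rows downward; lengths in mm; the calibration is good to about 2 mm. A picture is of the moment at which its call begins. There is no depth.
- job.sign_off(): hands the job in; it is judged then, once.
The state is a dict: "clock": time; "joints": joint angles; "qd": joint speeds; "effort": joint torques, N m; "eef_pos": TCP position; "eef_rot": TCP orientation; "wrist_force": force on the tool from outside, world axes, zero at the start; "moment": the same for the moment, N m; "finger_gap": finger opening in mm; "finger_force": force on a finger pad.
Only numpy, scipy, OpenCV 4.12 (cv2) and the standard library are available. Lean on these libraries where they do the work, as an engineer would, in place of code of your own. Each camera call takes 0.05 s, during which the arm holds its last target. There are 200 camera calls.

TASK

Get the empty scent flasks ready for collection: first swing the rack's brass leg fully out to its stop so that the rack is steady, then stand every flask upright in the rack, one to a bay, and close each with a stopper pushed fully home from the slate tray (flasks may be closed before or after racking). A stopper that is not needed stays in its well in the tray, and the upturned jar stays where it is. When all flasks are racked and closed, and not before, squeeze the call bell's red trigger fully and let it go.

Things in the scene. Friction and masses are not known exactly. Their poses are not given: they have to be found in the camera images.
- rack: low open birch-plywood rack, fixed to the shelf, 110 (its x) by 310 (its y), walls 34 high and 5 thick, floor 5 thick, with three bays in a row along its y axis, centres at y = -101.5, 0 and 101.5, each 100 (x) by 96.7 (y) inside. One flask stands in each bay. Origin: centre of the underside
- leg (a joint): angle of the brass leg on the rack's front (-x side), rad: 0 = folded along the front, pointing to the rack's -y; 1.57 = fully out at its end stop, pointing to the rack's -x. It turns level about an upright hinge, clockwise from above as the value grows; the stiff hinge (0.12 N m, 1.5 N at the peg) stays where it is left. It starts at 0.1 to 0.6
- leg_hinge (a point): point on the leg's hinge axis, 60 above the shelf; at rack x = -80, y = 120
- leg_peg (a point): point on the axis of the red upright round peg near the leg's end, 65 above the shelf; the peg is 14 dia, rises from 27 to 87 above the shelf and stands 80 from the hinge axis. It can be pinched from above
- tray: slate-grey ceramic tray, fixed to the shelf, 85 (its x) by 220 (its y), 34 high, with three stopper wells in a row along its y axis. Origin: centre of the underside
- well0 (a point): centre of the mouth of a tray well (34 square, open down to the shelf), 34 above the shelf, at tray y = -70
- well1 (a point): centre of the mouth of a tray well (34 square, open down to the shelf), 34 above the shelf, at tray y = 0
- well2 (a point): centre of the mouth of a tray well (34 square, open down to the shelf), 34 above the shelf, at tray y = 70
- flask0: amber glass conical flask, cream band round its foot, 130 high: foot 86 dia, cone narrowing to a straight open neck from 82 to 130 high, 44 outside dia, bore 34 dia and 48 deep, 250 g. Origin: centre of its underside, z up. All flasks are alike; two or three are present, and they stand upright about the shelf at the start
- flask0_seat (a point): point on the axis of flask0, 102 above its underside: where the foot of a fully seated stopper lies (flange resting on the rim)
- flask1: amber glass conical flask, cream band round its foot, 130 high: foot 86 dia, cone narrowing to a straight open neck from 82 to 130 high, 44 outside dia, bore 34 dia and 48 deep, 250 g. Origin: centre of its underside, z up. All flasks are alike; two or three are present, and they stand upright about the shelf at the start
- flask1_seat (a point): point on the axis of flask1, 102 above its underside: where the foot of a fully seated stopper lies (flange resting on the rim)
- flask2: amber glass conical flask, cream band round its foot, 130 high: foot 86 dia, cone narrowing to a straight open neck from 82 to 130 high, 44 outside dia, bore 34 dia and 48 deep, 250 g. Origin: centre of its underside, z up. All flasks are alike; two or three are present, and they stand upright about the shelf at the start
- flask2_seat (a point): point on the axis of flask2, 102 above its underside: where the foot of a fully seated stopper lies (flange resting on the rim)
- stopper0: tapered cork stopper with pale wooden cap, 68 long: cork taper 28 long (21 dia at the foot, 30.4 at its top), flange 42 dia and 6 thick, round knob 26 dia from 34 to 68 above the foot, 50 g. Origin: centre of its foot, z up along the knob. All alike; at the start each hangs foot down in a tray well by its flange, origin 6 above the shelf
- stopper1: tapered cork stopper with pale wooden cap, 68 long: cork taper 28 long (21 dia at the foot, 30.4 at its top), flange 42 dia and 6 thick, round knob 26 dia from 34 to 68 above the foot, 50 g. Origin: centre of its foot, z up along the knob. All alike; at the start each hangs foot down in a tray well by its flange, origin 6 above the shelf
- stopper2: tapered cork stopper with pale wooden cap, 68 long: cork taper 28 long (21 dia at the foot, 30.4 at its top), flange 42 dia and 6 thick, round knob 26 dia from 34 to 68 above the foot, 50 g. Origin: centre of its foot, z up along the knob. All alike; at the start each hangs foot down in a tray well by its flange, origin 6 above the shelf
- bell: squeeze-grip call bell, fixed: black base 135 (x) by 72 (y) by 14 high, a fixed upright black post centred at x = 0, y = -20 (24 along x, 16 along y, top at 115), a red trigger beside it, a steel dome 60 dia centred at x = 62, up to 66 high. Origin: on the shelf below the grip, between post and trigger; x towards the dome, y from post to trigger
- bell_post (a point): point inside the fixed post on its centre line, 107 above the shelf
- trigger (a joint): angle of the red sprung trigger, rad: 0 = released, 0.28 = fully squeezed against the stop; it springs back by itself. About 2 N at its tip starts it, 7 N holds it fully squeezed
- trigger_tip (a point): point on the trigger's centre line, 8 below its top, 107 above the shelf when released. An upright bar 22 (bell x) by 10 (bell y), hinged at its foot, 27 above the shelf at bell y = 16, top at 115; squeezed, its tip moves 22 towards the post. Released, trigger and post measure 49 over their outer faces, squeezed 27 at the tip
- jar: upturned green glass jar, 84 dia, 100 high, a bystander to be left alone. Origin: centre of its mouth, on the shelf
Mind the look-alikes: they are no part of the job. What is meant by the bell is not blue, and is the smaller of those in its own colour.

How it is judged:
By the outcome, as a careful person would: the job done as asked, in the order asked, and still so for the second after the job is handed in, with the robot touching nothing.
Of flask0, flask1, flask2 only 2 to 3 are there at a start; the rules pass over those that are not, and their reading is None.
At some moment in a run one of flask0, flask1, flask2 may be knocked a few centimetres aside while the robot is not near it.
It also fails if it takes over 210 s, if anything falls off the work surface, if the arm or the gripper's body presses on something with over 40 N, if the wrist force passes 120 N, or if a joint passes its speed limit or range.

## Working session

There is one attempt and no reset: what is moved stays moved. The work goes in short steps, Python scripts to look and compute and a tool call to move; the robot and the scene stay as the last step left them, time stands still between calls to the robot, and variables do not carry over. Pictures are saved under pics/ and viewed, at most 14 in all, crops included, and the job is handed in when it is done.

Besides the shell and the picture viewer there is one more tool, called by a JSON object that holds its "name" and its "arguments". jog_arm: Moves the arm, as the interface text tells. Shift numbers are shares of 40 mm and turn numbers shares of 10 degrees, none past 1 either way. Its arguments: {"type":"object","properties":{"commands":{"type":"array"},"squeeze":{"type":"number"}},"required":["commands"]}

```bash
mkdir -p pics; ls; python3 - <<'E'
from cell import manip,cams,job
import cv2,numpy as np
print(manip.nose_length, manip.read_state())
for n in ["scene","side","wrist"]:
    c=cams.camera(n); np.savez(f"{n}0.npz",**c)
    print(n,c["fx"],c["fy"],c["cx"],c["cy"],c["dist_coeffs"],np.round(np.linalg.inv(c["world_to_cam"]),3).tolist())
    im=cv2.cvtColor(c["image"],cv2.COLOR_RGB2BGR)
    cv2.imwrite(f"pics/{n}0.png",cv2.resize(im,(800,600),interpolation=cv2.INTER_CUBIC))
E
```

```text
pics
8.0 {'clock': 0.0, 'joints': array([-1.22359315e+00,  3.00461381e-01,  1.52153873e+00, -1.04806723e-05,
        1.32066987e+00, -6.65998557e-02]), 'qd': array([-0.00146822,  0.00039699, -0.0009424 ,  0.00077927,  0.00097947,
       -0.00073073]), 'effort': array([ 9.95276991e-05, -5.31810737e+01, -3.52738774e+01,  7.08598411e-02,
        2.44068395e-02, -1.11511808e-04]), 'eef_pos': array([ 221.06881764, -503.36579029,  212.9095607 ]), 'eef_rot': array([-3.14051704e+00, -6.15678250e-05,  4.13805599e-01]), 'wrist_force': array([-0.28224444, -0.11908138, -0.08638245]), 'moment': array([-0.01757329,  0.00792567, -0.01315317]), 'finger_force': 0.0, 'finger_gap': 93.96855819486562}
scene 397.4444335504914 397.4444335504914 255.06006707064014 192.5540321187708 [0.01249452 0.         0.         0.         0.        ] [[-0.349, 0.553, -0.757, 1241.586], [0.937, 0.215, -0.275, 235.016], [0.011, -0.805, -0.593, 662.616], [0.0, 0.0, 0.0, 1.0]]
side 457.69976849738197 457.69976849738197 259.3338702222319 187.42849014172805 [-0.18294506  0.          0.          0.          0.        ] [[0.983, -0.118, 0.14, 375.48], [-0.183, -0.655, 0.733, -1007.887], [0.005, -0.746, -0.665, 994.353], [0.0, 0.0, 0.0, 1.0]]
wrist 339.9007497154452 339.9007497154452 254.36961139293484 194.5957303429014 [-0.10164033  0.          0.          0.          0.        ] [[0.403, -0.887, -0.226, 286.039], [-0.915, -0.39, -0.098, -474.499], [-0.001, 0.246, -0.969, 382.842], [0.0, 0.0, 0.0, 1.0]]
```

View pics/scene0.png

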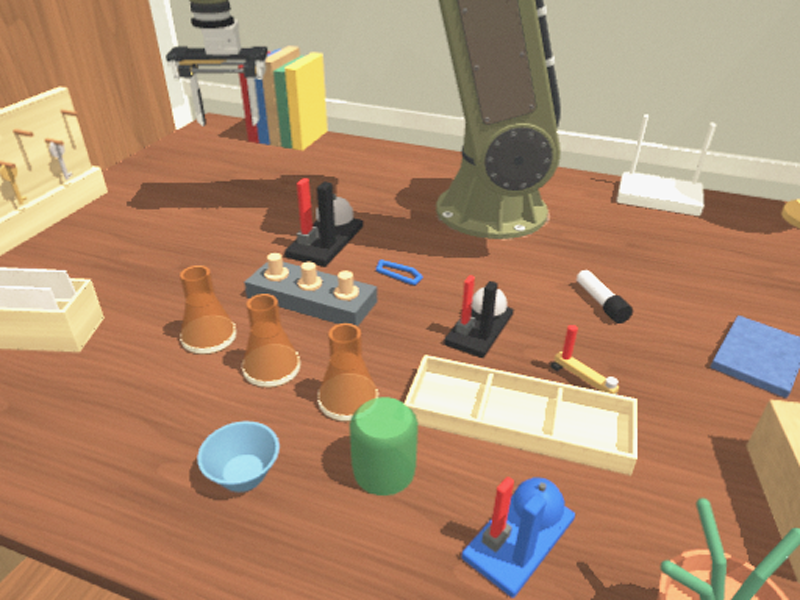

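View pics/side0.png

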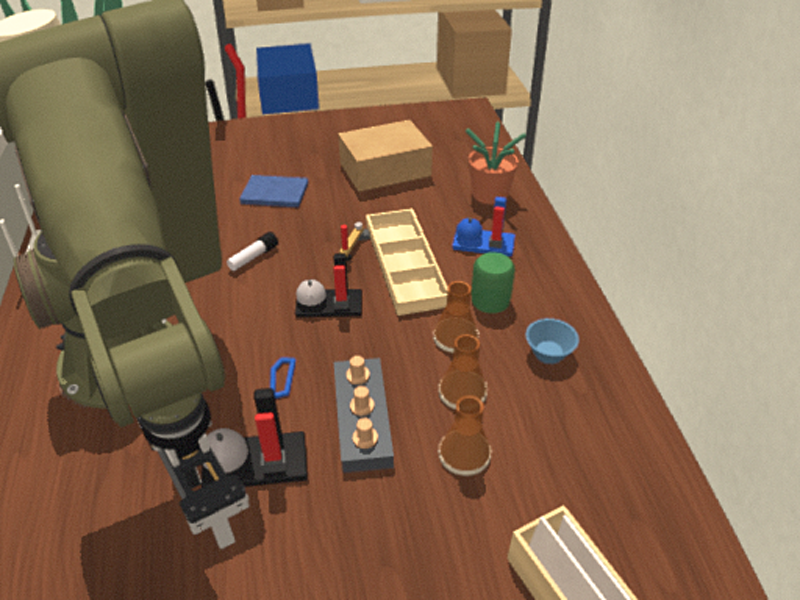

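Scene picture: three flasks (195,310), (265,345), (345,370); the tray is at (310,290), the rack at (520,410), and the leg peg at (570,345). The small black bell is at (485,310), with a larger black one and a blue one as decoys. I'll enlarge both views.

```bash
cat > h.py <<'E'
import numpy as np,cv2
from scipy.optimize import least_squares
def load(n): return dict(np.load(n+".npz"))
def ray(c,uv):
    K=np.array([[c["fx"],0,c["cx"]],[0,c["fy"],c["cy"]],[0,0,1]],float)
    p=cv2.undistortPoints(np.array([[uv]],float),K,np.array(c["dist_coeffs"],float))[0,0]
    T=np.linalg.inv(c["world_to_cam"]); d=T[:3,:3]@np.array([p[0],p[1],1]); return T[:3,3],d/np.linalg.norm(d)
def atz(c,uv,z):
    o,d=ray(c,uv); return o+d*(z-o[2])/d[2]
def tri(obs):
    A=np.zeros((3,3));b=np.zeros(3);L=[]
    for c,uv in obs:
        o,d=ray(c,uv);P=np.eye(3)-np.outer(d,d);A+=P;b+=P@o;L.append((o,P))
    x=np.linalg.solve(A,b); return x,[np.linalg.norm(P@(x-o)) for o,P in L]
def proj(c,X):
    K=np.array([[c["fx"],0,c["cx"]],[0,c["fy"],c["cy"]],[0,0,1]],float);T=np.array(c["world_to_cam"])
    return cv2.projectPoints(np.array(X,float).reshape(-1,3),cv2.Rodrigues(T[:3,:3])[0],T[:3,3],K,np.array(c["dist_coeffs"],float))[0][:,0]
def crop(c,x0,y0,x1,y1,s,name):
    im=cv2.cvtColor(c["image"],cv2.COLOR_RGB2BGR)[y0:y1,x0:x1]
    cv2.imwrite("pics/"+name,cv2.resize(im,None,fx=s,fy=s,interpolation=cv2.INTER_CUBIC))
E
python3 -c "
from h import *
crop(load('scene0'),110,155,310,305,4,'sc1.png')
crop(load('scene0'),250,170,410,310,4,'sc2.png')
crop(load('side0'),180,130,330,310,3.3,'sd1.png')
"
```

```text
(no output)
```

View pics/sc1.png

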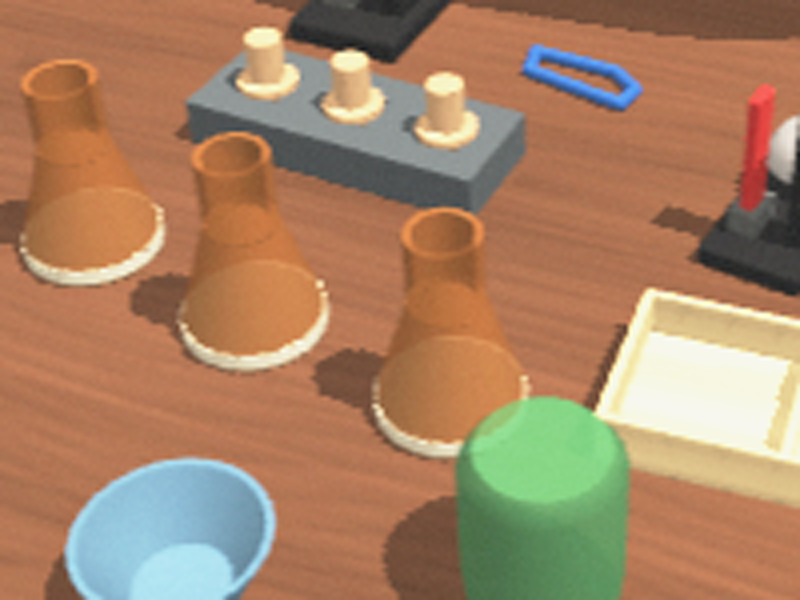

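View pics/sc2.png

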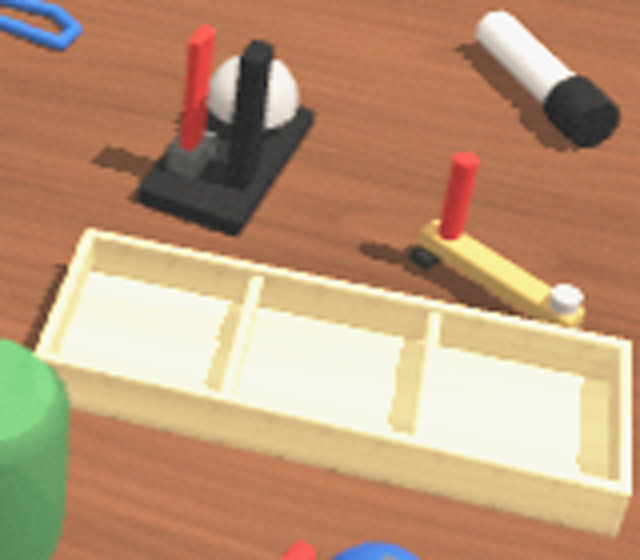

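View pics/sd1.png

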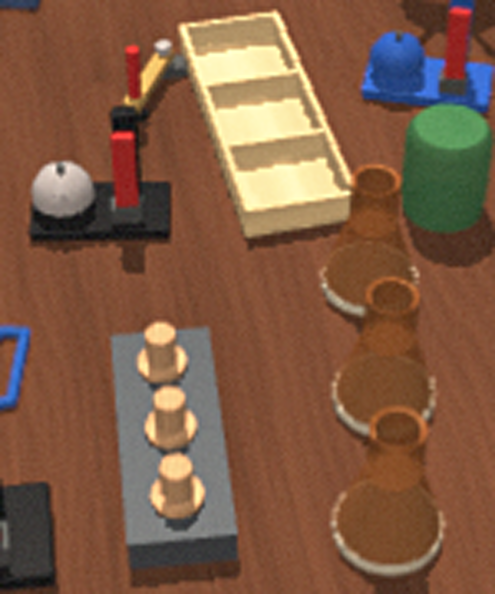

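```bash
cat > m.py <<'E'
from h import *
S,D=load('scene0'),load('side0')
def n(p,s,x,y): return ((p[0]+.5)/s-.5+x,(p[1]+.5)/s-.5+y)
a=lambda x,y:(S,n((x,y),4,110,155)); b=lambda x,y:(S,n((x,y),4,250,170)); d=lambda x,y:(D,n((x,y),3.3,180,130))
P={'A':(a(61,82),d(399,428)),'B':(a(233,155),d(392,296)),'C':(a(443,233),d(377,182)),
's0':(a(264,37),d(176,463)),'s1':(a(350,60),d(171,397)),'s2':(a(445,82),d(160,330)),
't+-':(a(188,103),d(237,540)),'t--':(a(240,52),d(130,543)),'t-+':(a(525,120),d(112,337)),'t++':(a(470,185),d(208,328)),
'r--':(b(90,232),d(246,208)),'r+-':(b(37,355),d(350,190)),'r++':(b(620,495),d(278,12)),'r-+':(b(630,342),d(180,26)),
'trig':(b(203,32),d(124,137)),'post':(b(260,48),d(124,115)),'hinge':(b(566,293),d(163,45)),'peg':(b(464,158),d(133,48)),
'base':(b(142,188),d(170,230))}
for k,v in P.items():
    x,r=tri(v); print(k,np.round(x,1),np.round(r,1))
E
python3 m.py
```

```text
A [ 607.3 -328.5  128. ] [1.3 1.3]
B [ 635.1 -195.2  128.3] [1.6 1.6]
C [656.  -57.1 127.7] [2.3 2.3]
s0 [ 445.4 -289.    73.8] [1.1 1.1]
s1 [ 450.5 -221.3   73.4] [2. 2.]
s2 [ 452.2 -149.5   74.7] [1.1 1.1]
t+- [ 482.7 -335.3   29.7] [3.2 3.2]
t-- [ 406.3 -331.4   31.7] [4.1 4.1]
t-+ [ 413.8 -108.3   29.4] [0.9 0.9]
t++ [ 497.2 -113.4   31. ] [1.3 1.3]
r-- [556.7  30.1  33.6] [0.7 0.7]
r+- [660.4  35.9  33.2] [1.3 1.3]
r++ [647.9 339.2  33.7] [0.1 0.1]
r-+ [536.9 336.4  32.8] [2.1 2.1]
trig [447.4  61.6 113.8] [3.4 3.4]
post [450.7  97.3 112. ] [4.6 4.6]
hinge [513.4 299.6  36.5] [1.9 1.9]
peg [475.9 229.4  87.2] [0.9 0.9]
base [483.1  39.4  11.1] [3.2 3.2]
```

{"name": "jog_arm", "arguments": {"commands": [{"az": -0.95}, {"az": -0.95}, {"az": -0.95}, {"az": -0.95}, {"az": -0.95}, {"az": -0.94}, {"az": -0.94}, {}], "squeeze": 30}}

```text
schema error: expected keys dx, dy, dz, ax, ay, az, gripper
```

{"name": "jog_arm", "arguments": {"commands": [{"dx": 0, "dy": 0, "dz": 0, "ax": 0, "ay": 0, "az": -0.95, "gripper": 0}, {"dx": 0, "dy": 0, "dz": 0, "ax": 0, "ay": 0, "az": -0.95, "gripper": 0}, {"dx": 0, "dy": 0, "dz": 0, "ax": 0, "ay": 0, "az": -0.95, "gripper": 0}, {"dx": 0, "dy": 0, "dz": 0, "ax": 0, "ay": 0, "az": -0.95, "gripper": 0}, {"dx": 0, "dy": 0, "dz": 0, "ax": 0, "ay": 0, "az": -0.95, "gripper": 0}, {"dx": 0, "dy": 0, "dz": 0, "ax": 0, "ay": 0, "az": -0.94, "gripper": 0}, {"dx": 0, "dy": 0, "dz": 0, "ax": 0, "ay": 0, "az": -0.94, "gripper": 0}, {"dx": 0, "dy": 0, "dz": 0, "ax": 0, "ay": 0, "az": 0, "gripper": 0}], "squeeze": 30}}

```text
clock: 1.15
eef_pos: [221.1, -503.5, 213.2]
eef_rot: [-3.141, -0.0, 1.57]
wrist_force: [0.7, 0.6, -0.3]
finger_gap: 94.0
finger_force: 0.0
```

{"name": "jog_arm", "arguments": {"commands": [{"dx": 0.96, "dy": 0.335, "dz": 0, "ax": 0, "ay": 0, "az": 0, "gripper": 0}, {"dx": 0.96, "dy": 0.335, "dz": 0, "ax": 0, "ay": 0, "az": 0, "gripper": 0}, {"dx": 0.96, "dy": 0.335, "dz": 0, "ax": 0, "ay": 0, "az": 0, "gripper": 0}, {"dx": 0.96, "dy": 0.335, "dz": 0, "ax": 0, "ay": 0, "az": 0, "gripper": 0}, {"dx": 0.96, "dy": 0.335, "dz": 0, "ax": 0, "ay": 0, "az": 0, "gripper": 0}, {"dx": 0.96, "dy": 0.335, "dz": 0, "ax": 0, "ay": 0, "az": 0, "gripper": 0}, {"dx": 0.96, "dy": 0.335, "dz": 0, "ax": 0, "ay": 0, "az": 0, "gripper": 0}, {"dx": 0.96, "dy": 0.335, "dz": 0, "ax": 0, "ay": 0, "az": 0, "gripper": 0}, {"dx": 0.96, "dy": 0.335, "dz": 0, "ax": 0, "ay": 0, "az": 0, "gripper": 0}, {"dx": 0.96, "dy": 0.335, "dz": 0, "ax": 0, "ay": 0, "az": 0, "gripper": 0}]}}

```text
clock: 2.4
eef_pos: [355.3, -118.3, 213.6]
eef_rot: [3.141, 0.0, 1.566]
wrist_force: [0.7, 0.1, -0.1]
finger_gap: 93.9
finger_force: 0.0
```

{"name": "jog_arm", "arguments": {"commands": [{"dx": 0.96, "dy": 0.335, "dz": 0, "ax": 0, "ay": 0, "az": 0, "gripper": 0}, {"dx": 0.96, "dy": 0.335, "dz": 0, "ax": 0, "ay": 0, "az": 0, "gripper": 0}, {"dx": 0.96, "dy": 0.335, "dz": 0, "ax": 0, "ay": 0, "az": 0, "gripper": 0}, {"dx": 0.96, "dy": 0.335, "dz": 0, "ax": 0, "ay": 0, "az": 0, "gripper": 0}, {"dx": 0.96, "dy": 0.335, "dz": 0, "ax": 0, "ay": 0, "az": 0, "gripper": 0}, {"dx": 0.96, "dy": 0.335, "dz": 0, "ax": 0, "ay": 0, "az": 0, "gripper": 0}, {"dx": 0.96, "dy": 0.335, "dz": 0, "ax": 0, "ay": 0, "az": 0, "gripper": 0}, {"dx": 0.96, "dy": 0.335, "dz": 0, "ax": 0, "ay": 0, "az": 0, "gripper": 0}, {"dx": 0.96, "dy": 0.335, "dz": 0, "ax": 0, "ay": 0, "az": 0, "gripper": 0}, {"dx": 0, "dy": 0, "dz": 0, "ax": 0, "ay": 0, "az": 0, "gripper": 0}]}}

```text
clock: 3.65
eef_pos: [475.7, 227.8, 212.8]
eef_rot: [-3.141, 0.0, 1.569]
wrist_force: [-0.4, -0.3, -0.2]
finger_gap: 93.7
finger_force: 0.0
```

```bash
python3 - <<'E'
from cell import manip,cams
from h import *
print(manip.read_state()['eef_pos'])
c=cams.camera("wrist"); np.savez("w1.npz",**c)
for k,p in dict(peg=(475.9,229.4,87),hinge=(513.4,299.6,36.5),r_m=(556.7,30.1,34),rmp=(536.9,336.4,34)).items(): print(k,proj(c,p))
crop(c,0,0,512,384,1.5625,"w1.png")
E
```

```text
[475.67927685 227.78361759 212.81325111]
peg [[255.02580146 188.93279736]]
hinge [[292.60691359 108.54851358]]
r_m [[321.40130464 338.22228825]]
rmp [[316.83820916  70.77567389]]
```

View pics/w1.png

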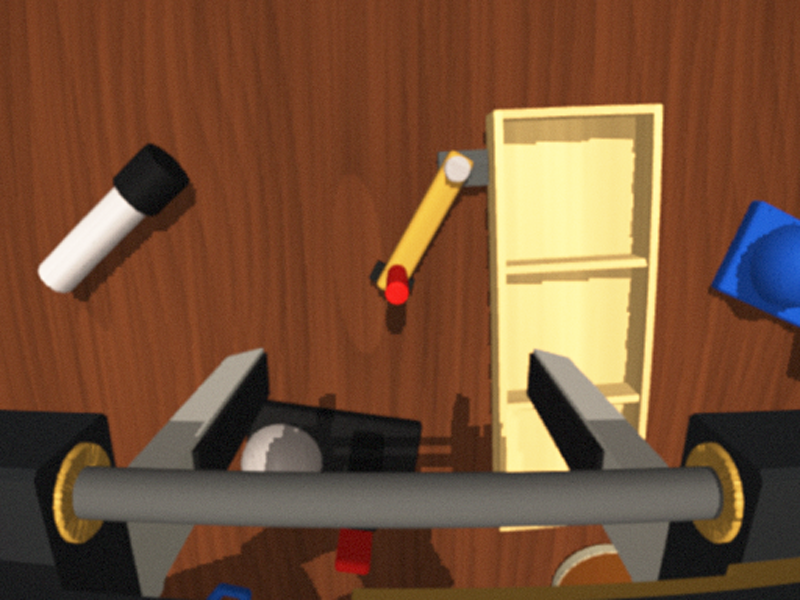

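Wrist picture: peg top at (397,291), hinge at (458,168), both within 2 mm of the triangulated places. Rack top corners are at (489,111), (662,104) and (500,530).

{"name": "jog_arm", "arguments": {"commands": [{"dx": 0.04, "dy": 0, "dz": 0.93, "ax": 0, "ay": 0, "az": 0, "gripper": 0.3}, {"dx": 0, "dy": 0, "dz": 0.93, "ax": 0, "ay": 0, "az": 0, "gripper": 0.5}, {"dx": 0, "dy": 0, "dz": 0.93, "ax": 0, "ay": 0, "az": 0, "gripper": 0.5}, {"dx": 0, "dy": 0, "dz": 0.93, "ax": 0, "ay": 0, "az": 0, "gripper": 0.5}, {"dx": 0, "dy": 0, "dz": 0, "ax": 0, "ay": 0, "az": 0, "gripper": 1}, {"dx": 0, "dy": 0, "dz": 0, "ax": 0, "ay": 0, "az": 0, "gripper": 1}, {"dx": 0, "dy": 0, "dz": 0, "ax": 0, "ay": 0, "az": 0, "gripper": 1}, {"dx": 0, "dy": 0, "dz": 0, "ax": 0, "ay": 0, "az": 0, "gripper": 1}, {"dx": 0, "dy": 0, "dz": 0, "ax": 0, "ay": 0, "az": 0, "gripper": 1}], "squeeze": 30}}

```text
clock: 4.82
eef_pos: [475.8, 227.7, 65.3]
eef_rot: [3.141, -0.0, 1.571]
wrist_force: [-3.2, -1.5, 7.7]
finger_gap: 13.4
finger_force: 30.0
```

```bash
python3 - <<'E'
from cell import manip,cams
from h import *
c=load('w1')
for k,(p,z) in dict(rmp=((489,111),34),rpp=((662,104),34),rmm=((500,530),34),peg=((397,291),87),hinge=((458,168),36)).items(): print(k,np.round(atz(c,(np.array(p)+.5)/1.5625-.5,z),1))
# arc
H=np.array([513.7,299.9]); psi=-np.pi/2+.053
p0=np.array([475.9,229.4])
for t in np.linspace(.54,1.64,12):
    a=psi-t; print(round(t,2),np.round(H+80*np.array([np.cos(a),np.sin(a)]),1))
E
```

```text
rmp [532.9 336.3  34. ]
rpp [645.4 343.5  34. ]
rmm [554.8  29.   34. ]
peg [474.9 232.   87. ]
hinge [513.8 300.8  36. ]
0.54 [476.3 229.2]
0.64 [469.4 233.3]
0.74 [463. 238.]
0.84 [457.  243.4]
0.94 [451.7 249.4]
1.04 [446.9 255.8]
1.14 [442.9 262.7]
1.24 [439.5 269.9]
1.34 [436.9 277.5]
1.44 [435.  285.3]
1.54 [434.  293.2]
1.64 [433.7 301.2]
```

{"name": "jog_arm", "arguments": {"commands": [{"dx": 0.1, "dy": -0.17, "dz": 0, "ax": 0, "ay": 0, "az": 0, "gripper": 1}, {"dx": 0.12, "dy": -0.16, "dz": 0, "ax": 0, "ay": 0, "az": 0, "gripper": 1}, {"dx": 0.135, "dy": -0.15, "dz": 0, "ax": 0, "ay": 0, "az": 0, "gripper": 1}, {"dx": 0.15, "dy": -0.13, "dz": 0, "ax": 0, "ay": 0, "az": 0, "gripper": 1}, {"dx": 0.16, "dy": -0.12, "dz": 0, "ax": 0, "ay": 0, "az": 0, "gripper": 1}, {"dx": 0.17, "dy": -0.1, "dz": 0, "ax": 0, "ay": 0, "az": 0, "gripper": 1}, {"dx": 0.18, "dy": -0.085, "dz": 0, "ax": 0, "ay": 0, "az": 0, "gripper": 1}, {"dx": 0.19, "dy": -0.065, "dz": 0, "ax": 0, "ay": 0, "az": 0, "gripper": 1}]}}

```text
clock: 5.82
eef_pos: [436.9, 276.2, 65.1]
eef_rot: [3.14, -0.0, 1.571]
wrist_force: [5.2, -3.5, 3.5]
finger_gap: 13.3
finger_force: 30.0
```

{"name": "jog_arm", "arguments": {"commands": [{"dx": 0.195, "dy": -0.05, "dz": 0, "ax": 0, "ay": 0, "az": 0, "gripper": 1}, {"dx": 0.2, "dy": -0.025, "dz": 0, "ax": 0, "ay": 0, "az": 0, "gripper": 1}, {"dx": 0.16, "dy": 0, "dz": 0, "ax": 0, "ay": 0, "az": 0, "gripper": 1}, {"dx": 0, "dy": 0, "dz": 0, "ax": 0, "ay": 0, "az": 0, "gripper": 1}]}}

```text
clock: 6.32
eef_pos: [433.7, 296.6, 64.9]
eef_rot: [3.141, 0.003, 1.571]
wrist_force: [3.9, -17.0, 8.4]
finger_gap: 13.3
finger_force: 30.0
```

{"name": "jog_arm", "arguments": {"commands": [{"dx": 0, "dy": 0, "dz": 0, "ax": 0, "ay": 0, "az": 0, "gripper": 0.3}, {"dx": 0, "dy": 0, "dz": 0, "ax": 0, "ay": 0, "az": 0, "gripper": 0.3}, {"dx": 0, "dy": 0, "dz": -0.9, "ax": 0, "ay": 0, "az": 0, "gripper": 0.3}, {"dx": 0, "dy": 0, "dz": -0.95, "ax": 0, "ay": 0, "az": 0, "gripper": 0.3}, {"dx": 0, "dy": 0, "dz": -0.95, "ax": 0, "ay": 0, "az": 0, "gripper": 0.3}, {"dx": -0.9, "dy": 0.83, "dz": -0.76, "ax": 0, "ay": 0, "az": 0, "gripper": 0.3}, {"dx": -0.9, "dy": 0.83, "dz": -0.76, "ax": 0, "ay": 0, "az": 0, "gripper": 0.3}, {"dx": -0.9, "dy": 0.83, "dz": -0.76, "ax": 0, "ay": 0, "az": 0, "gripper": 0.3}, {"dx": -0.9, "dy": 0.83, "dz": -0.76, "ax": 0, "ay": 0, "az": 0, "gripper": 0.3}, {"dx": -0.9, "dy": 0.83, "dz": -0.76, "ax": 0, "ay": 0, "az": 0, "gripper": 0.3}]}}

```text
clock: 7.58
eef_pos: [600.1, 117.2, 329.5]
eef_rot: [-3.141, -0.0, 1.571]
wrist_force: [0.1, -0.2, 0.5]
finger_gap: 65.7
finger_force: 0.0
```

{"name": "jog_arm", "arguments": {"commands": [{"dx": 0, "dy": 0, "dz": 0, "ax": 0, "ay": 0, "az": 0, "gripper": 0.3}, {"dx": 0, "dy": 0, "dz": 0, "ax": 0, "ay": 0, "az": 0, "gripper": 0.3}]}}

```text
clock: 7.82
eef_pos: [598.9, 118.7, 327.6]
eef_rot: [-3.14, -0.0, 1.571]
wrist_force: [-0.8, -0.3, -0.4]
finger_gap: 66.1
finger_force: 0.0
```

```bash
python3 - <<'E'
from cell import manip,cams
from h import *
print(manip.read_state()['eef_pos'])
c=cams.camera("wrist"); np.savez("w2.npz",**c)
crop(c,0,0,512,384,1.5625,"w2.png")
E
```

```text
[598.91856676 118.68528219 327.56951358]
```

View pics/w2.png

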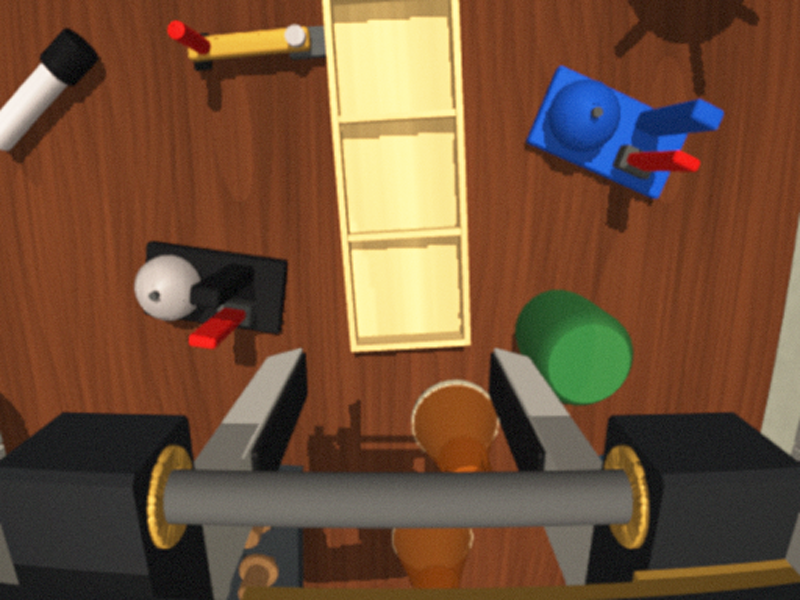

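Wrist picture: the leg is fully out, with the hinge at (296,36) and the peg base at (205,47). Rack corners are at (352,352) and (470,345); the bell base corners at (148,242), (287,261) and (280,332) show it turned a little. I'll fit the rack and bell poses from all views.

```bash
cat >> m.py <<'E'
W1,W2=load('w1'),load('w2')
w=lambda W,x,y:(W,n((x,y),1.5625,0,0))
R=[((-55,-155,34),P['r--']),((55,-155,34),P['r+-']),((55,155,34),P['r++']),((-55,155,34),P['r-+']),
((-55,155,34),[w(W1,489,111)]),((55,155,34),[w(W1,662,104)]),((-55,-155,34),[w(W2,352,352)]),((55,-155,34),[w(W2,470,345)]),
((-50,-50.8,34),[w(W2,349,237)]),((50,-50.8,34),[w(W2,461,231)]),((-50,50.8,34),[w(W2,341,122)]),((50,50.8,34),[w(W2,457,113)]),((-80,120,38),[w(W2,296,36)])]
B=[((0,-20,115),P['post']),((0,16,115),P['trig']),((-67.5,36,14),P['base']),((67.5,-36,14),[w(W2,148,242)]),((-67.5,-36,14),[w(W2,287,261)]),((-67.5,36,14),[w(W2,280,332)]),
 ((0,-20,115),[w(W2,247,272)]),((0,16,115),[w(W2,205,338)])]
T=[((42.5,-110,34),P['t+-']),((-42.5,-110,34),P['t--']),((-42.5,110,34),P['t-+']),((42.5,110,34),P['t++'])]
T+=[((0,y,74),P[k]) for k,y in (('s0',-70),('s1',0),('s2',70))]
def fit(M,x0,names):
    def f(p,full=False):
        c,s=np.cos(p[2]),np.sin(p[2]);r=[]
        for X,obs in M:
            Y=[p[0]+c*X[0]-s*X[1],p[1]+s*X[0]+c*X[1],X[2]]
            for cam,uv in obs: r+=list(proj(cam,Y)[0]-uv)
        return np.array(r)
    q=least_squares(f,x0,loss='soft_l1'); print(names,np.round(q.x,3),'\n',np.round(f(q.x).reshape(-1,2),1).tolist()); return q.x
if __name__=="__main__":
    q=fit(R,[600,185,.05],'rack')
    for y in (-101.5,0,101.5): print(np.round([q[0]-np.sin(q[2])*y,q[1]+np.cos(q[2])*y],1))
    fit(B,[449,78,3.05],'bell')
    q=fit(T,[450,-220,-.05],'tray')
    for y in (-70,0,70): print(np.round([q[0]-np.sin(q[2])*y,q[1]+np.cos(q[2])*y],1))
    print('jar',np.round(tri((a(543,445),d(447,125)))[0],1), np.round(atz(*w(W2,590,352),100),1))
E
python3 m.py | tail -22
```

```text
r-- [556.7  30.1  33.6] [0.7 0.7]
r+- [660.4  35.9  33.2] [1.3 1.3]
r++ [647.9 339.2  33.7] [0.1 0.1]
r-+ [536.9 336.4  32.8] [2.1 2.1]
trig [447.4  61.6 113.8] [3.4 3.4]
post [450.7  97.3 112. ] [4.6 4.6]
hinge [513.4 299.6  36.5] [1.9 1.9]
peg [475.9 229.4  87.2] [0.9 0.9]
base [483.1  39.4  11.1] [3.2 3.2]
rack [6.00864e+02 1.85052e+02 6.30000e-02] 
 [[-1.4, -0.5], [-0.3, 0.5], [-1.2, 0.7], [2.1, 0.3], [2.3, -0.3], [-0.7, -0.6], [-0.6, 0.0], [-0.5, -0.7], [3.3, 0.1], [0.5, 0.3], [-0.2, 0.1], [0.5, 0.0], [-1.0, 1.4], [0.4, 0.8], [-2.2, -1.9], [-0.1, -1.0], [-1.4, -0.8]]
[607.3  83.8]
[600.9 185.1]
[594.4 286.3]
bell [439.502  82.378   3.01 ] 
 [[1.5, -1.2], [-3.9, -2.6], [2.0, -1.2], [-4.2, -1.8], [-3.7, 4.2], [5.2, -1.8], [8.4, 0.1], [10.5, -0.4], [10.8, 1.3], [-36.6, 13.0], [-10.7, -0.3]]
tray [ 4.49950e+02 -2.20805e+02 -5.10000e-02] 
 [[-1.2, 0.3], [0.4, -2.7], [2.7, -2.0], [-0.6, -0.2], [-0.3, -1.3], [-0.6, -1.2], [-0.4, -0.4], [-0.1, -1.1], [-1.0, 0.2], [0.1, 0.2], [-0.3, 0.2], [-0.8, -0.8], [-1.0, 0.6], [0.3, 0.2]]
[ 446.4 -290.7]
[ 450.  -220.8]
[ 453.5 -150.9]
jar [750.7  38.9  99.4] [752.6  50.  100. ]
```

```bash
sed -i 's/w(W2,247,272)/w(W2,203,293)/' m.py; cat >> m.py <<'E'
    print('C foot',np.round(atz(*w(W2,455,423),3),1))
    for z in (0,6):
      for p in ((411,421),(499,421),(455,381)): print(z,np.round(atz(*w(W2,*p),z),1))
E
python3 m.py | tail -20 | grep -v rack
```

```text
[[-1.4, -0.5], [-0.3, 0.5], [-1.2, 0.7], [2.1, 0.3], [2.3, -0.3], [-0.7, -0.6], [-0.6, 0.0], [-0.5, -0.7], [3.3, 0.1], [0.5, 0.3], [-0.2, 0.1], [0.5, 0.0], [-1.0, 1.4], [0.4, 0.8], [-2.2, -1.9], [-0.1, -1.0], [-1.4, -0.8]]
[607.3  83.8]
[600.9 185.1]
[594.4 286.3]
bell [439.334  81.833   3.01 ] 
 [[1.3, -1.2], [-3.9, -2.5], [1.8, -1.2], [-4.2, -1.7], [-3.8, 4.1], [5.2, -1.6], [8.3, 0.5], [10.4, -0.1], [10.7, 1.7], [-8.6, -0.0], [-10.8, 0.1]]
tray [ 4.49950e+02 -2.20805e+02 -5.10000e-02] 
 [[-1.2, 0.3], [0.4, -2.7], [2.7, -2.0], [-0.6, -0.2], [-0.3, -1.3], [-0.6, -1.2], [-0.4, -0.4], [-0.1, -1.1], [-1.0, 0.2], [0.1, 0.2], [-0.3, 0.2], [-0.8, -0.8], [-1.0, 0.6], [0.3, 0.2]]
[ 446.4 -290.7]
[ 450.  -220.8]
[ 453.5 -150.9]
jar [750.7  38.9  99.4] [752.6  50.  100. ]
C foot [657.1 -60.9   3. ]
0 [612.  -60.1   0. ]
0 [703.  -60.4   0. ]
0 [656.  -15.8   0. ]
6 [611.8 -57.1   6. ]
6 [701.7 -57.4   6. ]
6 [655.3 -13.3   6. ]
```

{"name": "jog_arm", "arguments": {"commands": [{"dx": -0.88, "dy": 0.287, "dz": 0.5, "ax": 0, "ay": 0, "az": 0, "gripper": 0.25}, {"dx": -0.88, "dy": 0.287, "dz": 0.5, "ax": 0, "ay": 0, "az": 0, "gripper": 0.25}, {"dx": -0.88, "dy": 0.287, "dz": 0.5, "ax": 0, "ay": 0, "az": 0, "gripper": 0.25}, {"dx": -0.88, "dy": 0.287, "dz": 0.5, "ax": 0, "ay": 0, "az": 0, "gripper": 0.25}, {"dx": -0.88, "dy": 0.287, "dz": 0.5, "ax": 0, "ay": 0, "az": 0, "gripper": 0.25}, {"dx": 0, "dy": 0, "dz": 0.8, "ax": 0, "ay": 0, "az": 0, "gripper": 0.25}, {"dx": 0, "dy": 0, "dz": 0.8, "ax": 0, "ay": 0, "az": 0, "gripper": 0.25}, {"dx": 0, "dy": 0, "dz": 0.8, "ax": 0, "ay": 0, "az": 0, "gripper": 0.25}, {"dx": 0, "dy": 0, "dz": 0.8, "ax": 0, "ay": 0, "az": 0, "gripper": 0.25}, {"dx": 0, "dy": 0, "dz": 0, "ax": 0, "ay": 0, "az": 0, "gripper": 0.25}]}}

```text
clock: 9.12
eef_pos: [655.2, -56.4, 98.0]
eef_rot: [-3.136, -0.001, 1.572]
wrist_force: [0.0, 0.0, 0.0]
finger_gap: 70.4
finger_force: 0.0
```

{"name": "jog_arm", "arguments": {"commands": [{"dx": 0, "dy": 0, "dz": 0, "ax": 0, "ay": 0, "az": 0, "gripper": 0.7}, {"dx": 0, "dy": 0, "dz": 0, "ax": 0, "ay": 0, "az": 0, "gripper": 0.7}, {"dx": 0, "dy": 0, "dz": 0, "ax": 0, "ay": 0, "az": 0, "gripper": 0.7}, {"dx": 0, "dy": 0, "dz": 0, "ax": 0, "ay": 0, "az": 0, "gripper": 0.7}], "squeeze": 25}}

```text
clock: 9.62
eef_pos: [657.1, -58.0, 101.5]
eef_rot: [3.141, 0.0, 1.571]
wrist_force: [-1.7, -0.4, 5.1]
finger_gap: 43.2
finger_force: 25.0
```

{"name": "jog_arm", "arguments": {"commands": [{"dx": 0, "dy": 0, "dz": -0.9, "ax": 0, "ay": 0, "az": 0, "gripper": 0.7}, {"dx": 0, "dy": 0, "dz": -0.85, "ax": 0, "ay": 0, "az": 0, "gripper": 0.7}, {"dx": 0.86, "dy": -0.155, "dz": 0, "ax": 0, "ay": 0, "az": 0, "gripper": 0.7}, {"dx": 0.86, "dy": -0.155, "dz": 0, "ax": 0, "ay": 0, "az": 0, "gripper": 0.7}, {"dx": 0.86, "dy": -0.155, "dz": 0, "ax": 0, "ay": 0, "az": 0, "gripper": 0.7}, {"dx": 0.86, "dy": -0.155, "dz": 0, "ax": 0, "ay": 0, "az": 0, "gripper": 0.7}, {"dx": 0.86, "dy": -0.155, "dz": 0, "ax": 0, "ay": 0, "az": 0, "gripper": 0.7}, {"dx": 0.86, "dy": -0.155, "dz": 0, "ax": 0, "ay": 0, "az": 0, "gripper": 0.7}, {"dx": 0.86, "dy": -0.155, "dz": 0, "ax": 0, "ay": 0, "az": 0, "gripper": 0.7}, {"dx": 0.86, "dy": -0.155, "dz": 0, "ax": 0, "ay": 0, "az": 0, "gripper": 0.7}]}}

```text
clock: 10.88
eef_pos: [606.8, 218.3, 170.4]
eef_rot: [-3.141, 0.0, 1.571]
wrist_force: [0.3, -0.7, -2.0]
finger_gap: 43.2
finger_force: 25.0
```

{"name": "jog_arm", "arguments": {"commands": [{"dx": 0.86, "dy": -0.155, "dz": 0, "ax": 0, "ay": 0, "az": 0, "gripper": 0.7}, {"dx": 0.86, "dy": -0.155, "dz": 0, "ax": 0, "ay": 0, "az": 0, "gripper": 0.7}, {"dx": 0, "dy": 0, "dz": 0, "ax": 0, "ay": 0, "az": 0, "gripper": 0.7}, {"dx": 0, "dy": 0, "dz": 0, "ax": 0, "ay": 0, "az": 0, "gripper": 0.7}]}}

```text
clock: 11.38
eef_pos: [594.8, 285.6, 170.4]
eef_rot: [-3.141, 0.0, 1.571]
wrist_force: [-0.2, 0.3, -2.4]
finger_gap: 43.3
finger_force: 25.0
```

```bash
python3 - <<'E'
from cell import manip,cams
from h import *
s=manip.read_state();print(s['eef_pos'],s['finger_gap'],s['wrist_force'])
for n in("scene","side"):
    c=cams.camera(n); np.savez(n+"1.npz",**c)
S,D=load('scene1'),load('side1')
im=[]
for c,(x0,y0,x1,y1) in((S,(290,160,430,310)),(D,(180,100,320,250))):
    im.append(cv2.resize(cv2.cvtColor(c["image"],cv2.COLOR_RGB2BGR)[y0:y1,x0:x1],None,fx=2.8,fy=2.8,interpolation=cv2.INTER_CUBIC))
cv2.imwrite("pics/p1.png",np.hstack(im))
E
```

```text
[594.83405295 285.58239999 170.40127336] 43.34819846940147 [-0.16648491  0.28365652 -2.41168318]
```

View pics/p1.png

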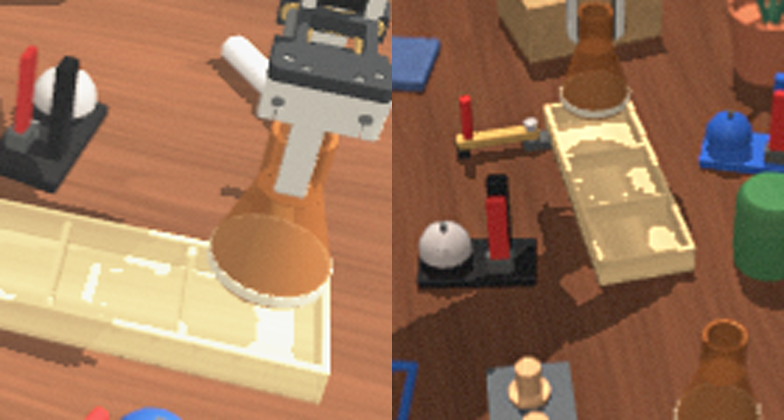

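The flask hangs upright over the far bay. Lowering it.

{"name": "jog_arm", "arguments": {"commands": [{"dx": 0, "dy": 0, "dz": 0.5, "ax": 0, "ay": 0, "az": 0, "gripper": 0.7}, {"dx": 0, "dy": 0, "dz": 0.5, "ax": 0, "ay": 0, "az": 0, "gripper": 0.7}, {"dx": 0, "dy": 0, "dz": 0.35, "ax": 0, "ay": 0, "az": 0, "gripper": 0.7}, {"dx": 0, "dy": 0, "dz": 0, "ax": 0, "ay": 0, "az": 0, "gripper": 0.7}, {"dx": 0, "dy": 0, "dz": 0, "ax": 0, "ay": 0, "az": 0, "gripper": 0.7}]}}

```text
clock: 12.1
eef_pos: [595.2, 286.1, 117.5]
eef_rot: [3.141, -0.0, 1.571]
wrist_force: [-0.8, 1.2, -1.8]
finger_gap: 42.9
finger_force: 25.0
```

{"name": "jog_arm", "arguments": {"commands": [{"dx": 0, "dy": 0, "dz": 0.14, "ax": 0, "ay": 0, "az": 0, "gripper": 0.7}, {"dx": 0, "dy": 0, "dz": 0.1, "ax": 0, "ay": 0, "az": 0, "gripper": 0.7}, {"dx": 0, "dy": 0, "dz": 0, "ax": 0, "ay": 0, "az": 0, "gripper": 0.7}, {"dx": 0, "dy": 0, "dz": 0, "ax": 0, "ay": 0, "az": 0, "gripper": 0.7}]}}

```text
clock: 12.6
eef_pos: [594.8, 286.1, 107.1]
eef_rot: [3.142, 0.0, 1.571]
wrist_force: [-0.6, 0.4, -1.9]
finger_gap: 43.0
finger_force: 25.0
```

{"name": "jog_arm", "arguments": {"commands": [{"dx": 0, "dy": 0, "dz": 0.05, "ax": 0, "ay": 0, "az": 0, "gripper": 0.7}, {"dx": 0, "dy": 0, "dz": 0, "ax": 0, "ay": 0, "az": 0, "gripper": 0.3}, {"dx": 0, "dy": 0, "dz": 0, "ax": 0, "ay": 0, "az": 0, "gripper": 0.25}, {"dx": 0, "dy": 0, "dz": -1, "ax": 0, "ay": 0, "az": 0, "gripper": 0.25}, {"dx": 0, "dy": 0, "dz": -1, "ax": 0, "ay": 0, "az": 0, "gripper": 0.25}, {"dx": -1, "dy": 0.085, "dz": 0, "ax": 0, "ay": 0, "az": 0, "gripper": 0.25}, {"dx": -1, "dy": 0.085, "dz": 0, "ax": 0, "ay": 0, "az": 0, "gripper": 0.25}, {"dx": -1, "dy": 0.085, "dz": 0, "ax": 0, "ay": 0, "az": 0, "gripper": 0.25}, {"dx": -1, "dy": 0.085, "dz": 0, "ax": 0, "ay": 0, "az": 0, "gripper": 0.25}, {"dx": -1, "dy": 0.085, "dz": 0, "ax": 0, "ay": 0, "az": 0, "gripper": 0.25}]}}

```text
clock: 13.85
eef_pos: [611.9, 84.8, 185.1]
eef_rot: [3.141, -0.0, 1.571]
wrist_force: [0.9, 0.2, 0.2]
finger_gap: 70.3
finger_force: 0.0
```

{"name": "jog_arm", "arguments": {"commands": [{"dx": -1, "dy": 0.085, "dz": 0, "ax": 0, "ay": 0, "az": 0, "gripper": 0.25}, {"dx": -1, "dy": 0.085, "dz": 0, "ax": 0, "ay": 0, "az": 0, "gripper": 0.25}, {"dx": 0, "dy": 0, "dz": 0, "ax": 0, "ay": 0, "az": 0, "gripper": 0.25}, {"dx": 0, "dy": 0, "dz": 0, "ax": 0, "ay": 0, "az": 0, "gripper": 0.25}]}}

```text
clock: 14.35
eef_pos: [618.7, 6.6, 185.0]
eef_rot: [3.142, -0.0, 1.571]
wrist_force: [0.4, 0.5, -0.2]
finger_gap: 70.4
finger_force: 0.0
```

```bash
python3 - <<'E'
from cell import manip,cams
from h import *
s=manip.read_state();print(s['eef_pos'],s['finger_gap'],s['wrist_force'])
im=[]
for n,(x0,y0,x1,y1) in dict(scene=(105,160,425,310),side=(180,100,340,310)).items():
    c=cams.camera(n); np.savez(n+"2.npz",**c)
    print(n,np.round(proj(c,[[595,286,135],[607.3,-328.5,130],[635.1,-195.2,130]])-[x0,y0],1).tolist())
    k={'scene':1.5,'side':2.8}[n]; k=2.4
    im.append(cv2.resize(cv2.cvtColor(c["image"],cv2.COLOR_RGB2BGR)[y0:y1,x0:x1],None,fx=2,fy=2,interpolation=cv2.INTER_CUBIC))
h=max(i.shape[0] for i in im)
im=[np.pad(i,((0,h-i.shape[0]),(0,0),(0,0))) for i in im]
im=np.hstack(im); print(im.shape); cv2.imwrite("pics/p2.png",im[:,:800] if im.shape[1]>800 else im)
cv2.imwrite("pics/p2.png",cv2.resize(im,None,fx=800/im.shape[1],fy=800/im.shape[1]))
E
```

```text
[618.66643588   6.55369567 185.0384164 ] 70.43236012794141 [ 0.37596964  0.45694307 -0.20632551]
scene [[285.2, 72.2], [19.2, 14.7], [62.2, 33.1]]
side [[72.0, 19.3], [120.1, 158.6], [118.0, 118.5]]
(420, 960, 3)
```

View pics/p2.png

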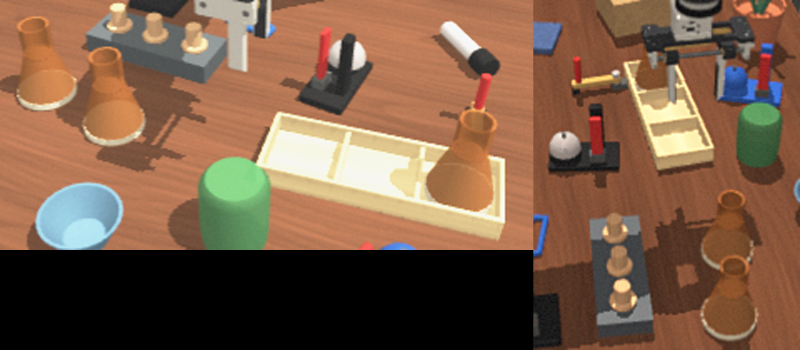

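The first flask stands in the far bay, and the other two haven't moved. Next, flask B.

{"name": "jog_arm", "arguments": {"commands": [{"dx": -1, "dy": 0.082, "dz": 0, "ax": 0, "ay": 0, "az": 0, "gripper": 0.25}, {"dx": -1, "dy": 0.082, "dz": 0, "ax": 0, "ay": 0, "az": 0, "gripper": 0.25}, {"dx": -1, "dy": 0.082, "dz": 0, "ax": 0, "ay": 0, "az": 0, "gripper": 0.25}, {"dx": -1, "dy": 0.082, "dz": 0, "ax": 0, "ay": 0, "az": 0, "gripper": 0.25}, {"dx": -1, "dy": 0.082, "dz": 0, "ax": 0, "ay": 0, "az": 0, "gripper": 0.25}, {"dx": -0.05, "dy": 0, "dz": 0.3, "ax": 0, "ay": 0, "az": 0, "gripper": 0.25}, {"dx": 0, "dy": 0, "dz": 0.9, "ax": 0, "ay": 0, "az": 0, "gripper": 0.25}, {"dx": 0, "dy": 0, "dz": 0.9, "ax": 0, "ay": 0, "az": 0, "gripper": 0.25}, {"dx": 0, "dy": 0, "dz": 0, "ax": 0, "ay": 0, "az": 0, "gripper": 0.25}, {"dx": 0, "dy": 0, "dz": 0, "ax": 0, "ay": 0, "az": 0, "gripper": 0.25}]}}

```text
clock: 15.7
eef_pos: [635.9, -195.2, 102.7]
eef_rot: [3.14, 0.001, 1.572]
wrist_force: [1.2, 1.0, 0.0]
finger_gap: 70.7
finger_force: 0.0
```

{"name": "jog_arm", "arguments": {"commands": [{"dx": 0, "dy": 0, "dz": 0, "ax": 0, "ay": 0, "az": 0, "gripper": 0.7}, {"dx": 0, "dy": 0, "dz": 0, "ax": 0, "ay": 0, "az": 0, "gripper": 0.7}, {"dx": 0, "dy": 0, "dz": 0, "ax": 0, "ay": 0, "az": 0, "gripper": 0.7}, {"dx": 0, "dy": 0, "dz": -0.9, "ax": 0, "ay": 0, "az": 0, "gripper": 0.7}, {"dx": 0, "dy": 0, "dz": -0.85, "ax": 0, "ay": 0, "az": 0, "gripper": 0.7}, {"dx": 0, "dy": 0, "dz": 0, "ax": 0, "ay": 0, "az": 0, "gripper": 0.7}]}}

```text
clock: 16.45
eef_pos: [635.9, -196.2, 173.6]
eef_rot: [3.137, 0.002, 1.571]
wrist_force: [0.1, 0.5, -3.9]
finger_gap: 44.1
finger_force: 25.0
```

{"name": "jog_arm", "arguments": {"commands": [{"dx": 0.953, "dy": -0.088, "dz": 0, "ax": 0, "ay": 0, "az": 0, "gripper": 0.7}, {"dx": 0.953, "dy": -0.088, "dz": 0, "ax": 0, "ay": 0, "az": 0, "gripper": 0.7}, {"dx": 0.953, "dy": -0.088, "dz": 0, "ax": 0, "ay": 0, "az": 0, "gripper": 0.7}, {"dx": 0.953, "dy": -0.088, "dz": 0, "ax": 0, "ay": 0, "az": 0, "gripper": 0.7}, {"dx": 0.953, "dy": -0.088, "dz": 0, "ax": 0, "ay": 0, "az": 0, "gripper": 0.7}, {"dx": 0.953, "dy": -0.088, "dz": 0, "ax": 0, "ay": 0, "az": 0, "gripper": 0.7}, {"dx": 0.953, "dy": -0.088, "dz": 0, "ax": 0, "ay": 0, "az": 0, "gripper": 0.7}, {"dx": 0.953, "dy": -0.088, "dz": 0, "ax": 0, "ay": 0, "az": 0, "gripper": 0.7}, {"dx": 0.953, "dy": -0.088, "dz": 0, "ax": 0, "ay": 0, "az": 0, "gripper": 0.7}, {"dx": 0.953, "dy": -0.088, "dz": 0, "ax": 0, "ay": 0, "az": 0, "gripper": 0.7}]}}

```text
clock: 17.7
eef_pos: [599.0, 186.3, 169.1]
eef_rot: [-3.139, 0.001, 1.571]
wrist_force: [-0.3, -0.3, -2.6]
finger_gap: 43.9
finger_force: 25.0
```

{"name": "jog_arm", "arguments": {"commands": [{"dx": 0, "dy": 0, "dz": 0, "ax": 0, "ay": 0, "az": 0, "gripper": 0.7}, {"dx": 0, "dy": 0, "dz": 0, "ax": 0, "ay": 0, "az": 0, "gripper": 0.7}]}}

```text
clock: 17.95
eef_pos: [599.5, 184.7, 169.8]
eef_rot: [-3.14, 0.001, 1.571]
wrist_force: [0.1, -0.6, -1.7]
finger_gap: 44.3
finger_force: 25.0
```

{"name": "jog_arm", "arguments": {"commands": [{"dx": 0.01, "dy": 0.02, "dz": 0.5, "ax": 0, "ay": 0, "az": 0, "gripper": 0.7}, {"dx": 0, "dy": 0, "dz": 0.5, "ax": 0, "ay": 0, "az": 0, "gripper": 0.7}, {"dx": 0, "dy": 0, "dz": 0.35, "ax": 0, "ay": 0, "az": 0, "gripper": 0.7}, {"dx": 0, "dy": 0, "dz": 0.14, "ax": 0, "ay": 0, "az": 0, "gripper": 0.7}, {"dx": 0, "dy": 0, "dz": 0.1, "ax": 0, "ay": 0, "az": 0, "gripper": 0.7}, {"dx": 0, "dy": 0, "dz": 0, "ax": 0, "ay": 0, "az": 0, "gripper": 0.7}, {"dx": 0, "dy": 0, "dz": 0, "ax": 0, "ay": 0, "az": 0, "gripper": 0.7}]}}

```text
clock: 18.82
eef_pos: [600.8, 185.8, 108.0]
eef_rot: [3.141, -0.0, 1.571]
wrist_force: [0.3, 0.3, -2.4]
finger_gap: 44.4
finger_force: 25.0
```

{"name": "jog_arm", "arguments": {"commands": [{"dx": 0, "dy": 0, "dz": 0.05, "ax": 0, "ay": 0, "az": 0, "gripper": 0.7}, {"dx": 0, "dy": 0, "dz": 0, "ax": 0, "ay": 0, "az": 0, "gripper": 0.3}, {"dx": 0, "dy": 0, "dz": 0, "ax": 0, "ay": 0, "az": 0, "gripper": 0.25}, {"dx": 0, "dy": 0, "dz": -1, "ax": 0, "ay": 0, "az": 0, "gripper": 0.25}, {"dx": 0, "dy": 0, "dz": -1, "ax": 0, "ay": 0, "az": 0, "gripper": 0.25}, {"dx": -0.98, "dy": 0.013, "dz": 0, "ax": 0, "ay": 0, "az": 0, "gripper": 0.25}, {"dx": -0.98, "dy": 0.013, "dz": 0, "ax": 0, "ay": 0, "az": 0, "gripper": 0.25}, {"dx": -0.98, "dy": 0.013, "dz": 0, "ax": 0, "ay": 0, "az": 0, "gripper": 0.25}, {"dx": -0.98, "dy": 0.013, "dz": 0, "ax": 0, "ay": 0, "az": 0, "gripper": 0.25}, {"dx": -0.98, "dy": 0.013, "dz": 0, "ax": 0, "ay": 0, "az": 0, "gripper": 0.25}]}}

```text
clock: 20.08
eef_pos: [603.2, -11.6, 185.5]
eef_rot: [3.141, -0.0, 1.571]
wrist_force: [0.4, -0.7, 0.0]
finger_gap: 70.4
finger_force: 0.0
```

{"name": "jog_arm", "arguments": {"commands": [{"dx": -0.98, "dy": 0.013, "dz": 0, "ax": 0, "ay": 0, "az": 0, "gripper": 0.25}, {"dx": -0.98, "dy": 0.013, "dz": 0, "ax": 0, "ay": 0, "az": 0, "gripper": 0.25}, {"dx": -0.98, "dy": 0.013, "dz": 0, "ax": 0, "ay": 0, "az": 0, "gripper": 0.25}, {"dx": 0, "dy": 0, "dz": 0, "ax": 0, "ay": 0, "az": 0, "gripper": 0.25}, {"dx": 0, "dy": 0, "dz": 0, "ax": 0, "ay": 0, "az": 0, "gripper": 0.25}]}}

```text
clock: 20.7
eef_pos: [604.8, -127.4, 185.4]
eef_rot: [-3.141, -0.0, 1.571]
wrist_force: [1.0, 0.3, 0.1]
finger_gap: 70.3
finger_force: 0.0
```

```bash
python3 - <<'E'
from cell import manip,cams
from h import *
s=manip.read_state();print(s['eef_pos'],s['finger_gap'],s['wrist_force'])
# change detection: track moved flask via patch diff against the earlier views
for n in("scene","side"):
    o=load(n+"2"); c=cams.camera(n); np.savez(n+"3.npz",**c)
    g=lambda i:cv2.cvtColor(i,cv2.COLOR_RGB2GRAY)
    for nm,X in dict(A=[607.3,-328.5,130],C=[595,286,135],B=[601,185.8,135]).items():
        u=proj(c,X)[0].astype(int); t=g(o['image'])[u[1]-14:u[1]+15,u[0]-14:u[0]+15]
        w=g(c['image'])[u[1]-40:u[1]+41,max(0,u[0]-40):u[0]+41]
        r=cv2.matchTemplate(w,t,cv2.TM_CCOEFF_NORMED);_,v,_,l=cv2.minMaxLoc(r)
        print(n,nm,round(v,2),np.array(l)-[26-max(0,40-u[0]),26])
E
```

```text
[ 604.83736404 -127.42463551  185.39765684] 70.29006087482888 [1.04084748 0.33465819 0.12727282]
scene A 0.89 [0 0]
scene C 0.52 [0 0]
scene B 0.38 [6 1]
side A 0.47 [0 0]
side C 0.6 [ 26 -16]
side B 0.46 [  0 -14]
```

{"name": "jog_arm", "arguments": {"commands": [{"dx": -1, "dy": 0.012, "dz": 0, "ax": 0, "ay": 0, "az": 0, "gripper": 0.25}, {"dx": -1, "dy": 0.012, "dz": 0, "ax": 0, "ay": 0, "az": 0, "gripper": 0.25}, {"dx": -1, "dy": 0.012, "dz": 0, "ax": 0, "ay": 0, "az": 0, "gripper": 0.25}, {"dx": -1, "dy": 0.012, "dz": 0, "ax": 0, "ay": 0, "az": 0, "gripper": 0.25}, {"dx": -1, "dy": 0.012, "dz": 0, "ax": 0, "ay": 0, "az": 0, "gripper": 0.25}, {"dx": -0.03, "dy": 0, "dz": 0.3, "ax": 0, "ay": 0, "az": 0, "gripper": 0.25}, {"dx": 0, "dy": 0, "dz": 0.9, "ax": 0, "ay": 0, "az": 0, "gripper": 0.25}, {"dx": 0, "dy": 0, "dz": 0.9, "ax": 0, "ay": 0, "az": 0, "gripper": 0.25}, {"dx": 0, "dy": 0, "dz": 0, "ax": 0, "ay": 0, "az": 0, "gripper": 0.25}, {"dx": 0, "dy": 0, "dz": 0, "ax": 0, "ay": 0, "az": 0, "gripper": 0.25}]}}

```text
clock: 22.05
eef_pos: [608.1, -328.6, 103.2]
eef_rot: [3.14, 0.001, 1.572]
wrist_force: [-0.3, -0.1, 1.1]
finger_gap: 70.5
finger_force: 0.0
```

{"name": "jog_arm", "arguments": {"commands": [{"dx": 0, "dy": 0, "dz": 0, "ax": 0, "ay": 0, "az": 0, "gripper": 0.7}, {"dx": 0, "dy": 0, "dz": 0, "ax": 0, "ay": 0, "az": 0, "gripper": 0.7}, {"dx": 0, "dy": 0, "dz": 0, "ax": 0, "ay": 0, "az": 0, "gripper": 0.7}, {"dx": 0, "dy": 0, "dz": -0.9, "ax": 0, "ay": 0, "az": 0, "gripper": 0.7}, {"dx": 0, "dy": 0, "dz": -0.85, "ax": 0, "ay": 0, "az": 0, "gripper": 0.7}, {"dx": 0, "dy": 0, "dz": 0, "ax": 0, "ay": 0, "az": 0, "gripper": 0.7}, {"dx": 0, "dy": 0, "dz": 0, "ax": 0, "ay": 0, "az": 0, "gripper": 0.7}]}}

```text
clock: 22.92
eef_pos: [606.8, -328.9, 169.7]
eef_rot: [-3.14, -0.001, 1.571]
wrist_force: [-0.4, 0.7, -2.8]
finger_gap: 43.8
finger_force: 25.0
```

{"name": "jog_arm", "arguments": {"commands": [{"dx": 0.938, "dy": 0, "dz": 0, "ax": 0, "ay": 0, "az": 0, "gripper": 0.7}, {"dx": 0.938, "dy": 0, "dz": 0, "ax": 0, "ay": 0, "az": 0, "gripper": 0.7}, {"dx": 0.938, "dy": 0, "dz": 0, "ax": 0, "ay": 0, "az": 0, "gripper": 0.7}, {"dx": 0.938, "dy": 0, "dz": 0, "ax": 0, "ay": 0, "az": 0, "gripper": 0.7}, {"dx": 0.938, "dy": 0, "dz": 0, "ax": 0, "ay": 0, "az": 0, "gripper": 0.7}, {"dx": 0.938, "dy": 0, "dz": 0, "ax": 0, "ay": 0, "az": 0, "gripper": 0.7}, {"dx": 0.938, "dy": 0, "dz": 0, "ax": 0, "ay": 0, "az": 0, "gripper": 0.7}, {"dx": 0.938, "dy": 0, "dz": 0, "ax": 0, "ay": 0, "az": 0, "gripper": 0.7}, {"dx": 0.938, "dy": 0, "dz": 0, "ax": 0, "ay": 0, "az": 0, "gripper": 0.7}, {"dx": 0.938, "dy": 0, "dz": 0, "ax": 0, "ay": 0, "az": 0, "gripper": 0.7}]}}

```text
clock: 24.18
eef_pos: [606.4, 47.3, 169.5]
eef_rot: [-3.139, 0.0, 1.571]
wrist_force: [0.4, 0.0, -1.4]
finger_gap: 43.3
finger_force: 25.0
```

{"name": "jog_arm", "arguments": {"commands": [{"dx": 0.938, "dy": 0, "dz": 0, "ax": 0, "ay": 0, "az": 0, "gripper": 0.7}, {"dx": 0, "dy": 0, "dz": 0, "ax": 0, "ay": 0, "az": 0, "gripper": 0.7}, {"dx": 0, "dy": 0, "dz": 0, "ax": 0, "ay": 0, "az": 0, "gripper": 0.7}]}}

```text
clock: 24.55
eef_pos: [606.8, 83.1, 170.2]
eef_rot: [-3.14, 0.0, 1.571]
wrist_force: [-0.7, -0.0, -2.4]
finger_gap: 43.8
finger_force: 25.0
```

{"name": "jog_arm", "arguments": {"commands": [{"dx": 0.01, "dy": 0.01, "dz": 0.5, "ax": 0, "ay": 0, "az": 0, "gripper": 0.7}, {"dx": 0, "dy": 0, "dz": 0.5, "ax": 0, "ay": 0, "az": 0, "gripper": 0.7}, {"dx": 0, "dy": 0, "dz": 0.35, "ax": 0, "ay": 0, "az": 0, "gripper": 0.7}, {"dx": 0, "dy": 0, "dz": 0.14, "ax": 0, "ay": 0, "az": 0, "gripper": 0.7}, {"dx": 0, "dy": 0, "dz": 0.1, "ax": 0, "ay": 0, "az": 0, "gripper": 0.7}, {"dx": 0, "dy": 0, "dz": 0, "ax": 0, "ay": 0, "az": 0, "gripper": 0.7}, {"dx": 0, "dy": 0, "dz": 0, "ax": 0, "ay": 0, "az": 0, "gripper": 0.7}]}}

```text
clock: 25.42
eef_pos: [607.8, 84.1, 108.4]
eef_rot: [3.141, -0.0, 1.571]
wrist_force: [0.0, -0.7, -2.1]
finger_gap: 43.2
finger_force: 25.0
```

{"name": "jog_arm", "arguments": {"commands": [{"dx": 0, "dy": 0, "dz": 0.05, "ax": 0, "ay": 0, "az": 0, "gripper": 0.7}, {"dx": 0, "dy": 0, "dz": 0, "ax": 0, "ay": 0, "az": 0, "gripper": 0.3}, {"dx": 0, "dy": 0, "dz": 0, "ax": 0, "ay": 0, "az": 0, "gripper": 0.25}, {"dx": 0, "dy": 0, "dz": -1, "ax": 0, "ay": 0, "az": 0, "gripper": 0.25}, {"dx": 0, "dy": 0, "dz": -1, "ax": 0, "ay": 0, "az": 0, "gripper": 0.3}, {"dx": -0.98, "dy": -0.645, "dz": 0, "ax": 0, "ay": 0, "az": 0, "gripper": 0.4}, {"dx": -0.98, "dy": -0.645, "dz": 0, "ax": 0, "ay": 0, "az": 0, "gripper": 0.4}, {"dx": -0.98, "dy": -0.645, "dz": 0, "ax": 0, "ay": 0, "az": 0, "gripper": 0.4}, {"dx": -0.98, "dy": -0.645, "dz": 0, "ax": 0, "ay": 0, "az": 0, "gripper": 0.4}, {"dx": -0.98, "dy": -0.645, "dz": 0, "ax": 0, "ay": 0, "az": 0, "gripper": 0.4}]}}

```text
clock: 26.68
eef_pos: [477.8, -113.2, 186.1]
eef_rot: [3.141, 0.0, 1.571]
wrist_force: [0.8, 0.6, 0.3]
finger_gap: 56.4
finger_force: 0.0
```

{"name": "jog_arm", "arguments": {"commands": [{"dx": -0.96, "dy": -0.635, "dz": 0, "ax": 0, "ay": 0, "az": 0, "gripper": 0.4}, {"dx": 0, "dy": 0, "dz": 0.5, "ax": 0, "ay": 0, "az": 0, "gripper": 0.4}, {"dx": 0, "dy": 0, "dz": 0.5, "ax": 0, "ay": 0, "az": 0, "gripper": 0.4}, {"dx": 0, "dy": 0, "dz": 0, "ax": 0, "ay": 0, "az": 0, "gripper": 0.4}, {"dx": 0, "dy": 0, "dz": 0, "ax": 0, "ay": 0, "az": 0, "gripper": 0.4}]}}

```text
clock: 27.3
eef_pos: [453.6, -150.5, 146.7]
eef_rot: [3.141, 0.0, 1.571]
wrist_force: [0.5, 1.0, -0.1]
finger_gap: 56.3
finger_force: 0.0
```

```bash
python3 - <<'E'
from cell import manip,cams
from h import *
s=manip.read_state();print(s['eef_pos'],s['finger_gap'],s['wrist_force'])
im=[]
for n,(x0,y0,x1,y1) in dict(scene=(230,160,430,310),side=(200,80,350,230)).items():
    c=cams.camera(n); np.savez(n+"4.npz",**c)
    print(n,np.round((proj(c,[[594.8,286.1,135],[600.8,185.8,135],[607.7,84.1,135]])-[x0,y0]+.5)*2.2-.5,1).tolist())
    im.append(cv2.resize(cv2.cvtColor(c["image"],cv2.COLOR_RGB2BGR)[y0:y1,x0:x1],None,fx=2.2,fy=2.2,interpolation=cv2.INTER_CUBIC))
cv2.imwrite("pics/p3.png",np.hstack(im))
E
```

```text
[ 453.62959638 -150.47388737  146.65566502] 56.33973145177756 [ 0.54496995  1.03674302 -0.14488643]
scene [[353.2, 159.3], [240.9, 137.1], [133.3, 116.4]]
side [[114.8, 87.0], [130.4, 123.5], [148.5, 164.5]]
```

View pics/p3.png

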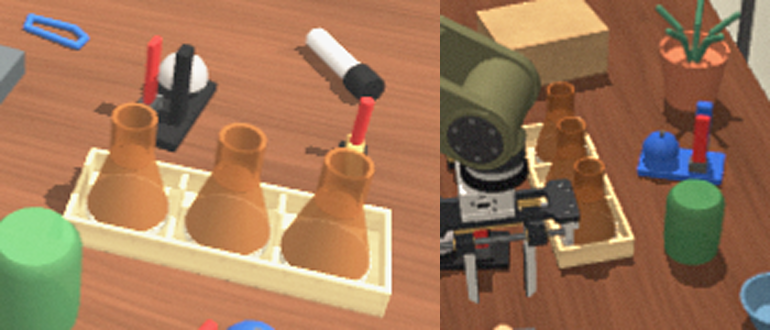

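```bash
python3 - <<'E'
from h import *
S,D=load('scene4'),load('side4')
f=lambda p,x,y:((p[0]+.5)/2.2-.5+x,(p[1]+.5)/2.2-.5+y)
for a,b in (((349,161),(121,90)),((241,139),(131,124)),((135,115),(149,166))):
    x,r=tri([(S,f(a,230,160)),(D,f(b,200,80))]); print(np.round(x,1),np.round(r,1))
# wrist look at the stopper: predict knob top
E
```

```text
[601.9 281.  134.7] [2.9 2.9]
[601.8 186.3 133.6] [0. 0.]
[607.   84.  134.4] [2. 2.]
```

{"name": "jog_arm", "arguments": {"commands": [{"dx": 0, "dy": -0.015, "dz": 0.8, "ax": 0, "ay": 0, "az": 0, "gripper": 0.4}, {"dx": 0, "dy": 0, "dz": 0.8, "ax": 0, "ay": 0, "az": 0, "gripper": 0.4}, {"dx": 0, "dy": 0, "dz": 0.75, "ax": 0, "ay": 0, "az": 0, "gripper": 0.4}, {"dx": 0, "dy": 0, "dz": 0, "ax": 0, "ay": 0, "az": 0, "gripper": 0.4}, {"dx": 0, "dy": 0, "dz": 0, "ax": 0, "ay": 0, "az": 0, "gripper": 0.9}, {"dx": 0, "dy": 0, "dz": 0, "ax": 0, "ay": 0, "az": 0, "gripper": 0.9}, {"dx": 0, "dy": 0, "dz": 0, "ax": 0, "ay": 0, "az": 0, "gripper": 0.9}, {"dx": 0, "dy": 0, "dz": 0, "ax": 0, "ay": 0, "az": 0, "gripper": 0.9}], "squeeze": 30}}

```text
clock: 28.4
eef_pos: [452.9, -150.5, 52.5]
eef_rot: [3.141, 0.0, 1.571]
wrist_force: [-0.8, 0.0, 5.0]
finger_gap: 25.3
finger_force: 30.0
```

{"name": "jog_arm", "arguments": {"commands": [{"dx": 0, "dy": 0, "dz": -0.985, "ax": 0, "ay": 0, "az": 0, "gripper": 0.9}, {"dx": 0, "dy": 0, "dz": -0.985, "ax": 0, "ay": 0, "az": 0, "gripper": 0.9}, {"dx": 0, "dy": 0, "dz": -0.985, "ax": 0, "ay": 0, "az": 0, "gripper": 0.9}, {"dx": 0, "dy": 0, "dz": -0.985, "ax": 0, "ay": 0, "az": 0, "gripper": 0.9}, {"dx": 0.977, "dy": 0.644, "dz": 0, "ax": 0, "ay": 0, "az": 0, "gripper": 0.9}, {"dx": 0.977, "dy": 0.644, "dz": 0, "ax": 0, "ay": 0, "az": 0, "gripper": 0.9}, {"dx": 0.977, "dy": 0.644, "dz": 0, "ax": 0, "ay": 0, "az": 0, "gripper": 0.9}, {"dx": 0.977, "dy": 0.644, "dz": 0, "ax": 0, "ay": 0, "az": 0, "gripper": 0.9}, {"dx": 0.977, "dy": 0.644, "dz": 0, "ax": 0, "ay": 0, "az": 0, "gripper": 0.9}, {"dx": 0.977, "dy": 0.644, "dz": 0, "ax": 0, "ay": 0, "az": 0, "gripper": 0.9}]}}

```text
clock: 29.65
eef_pos: [607.8, 85.5, 209.4]
eef_rot: [-3.141, 0.0, 1.571]
wrist_force: [1.1, -1.3, 0.0]
finger_gap: 25.7
finger_force: 30.0
```

{"name": "jog_arm", "arguments": {"commands": [{"dx": 0, "dy": 0, "dz": 0, "ax": 0, "ay": 0, "az": 0, "gripper": 0.9}, {"dx": 0, "dy": 0, "dz": 0, "ax": 0, "ay": 0, "az": 0, "gripper": 0.9}, {"dx": 0, "dy": 0, "dz": 0, "ax": 0, "ay": 0, "az": 0, "gripper": 0.9}]}}

```text
clock: 30.02
eef_pos: [606.9, 83.1, 209.7]
eef_rot: [3.141, 0.0, 1.57]
wrist_force: [-0.4, -0.3, -0.5]
finger_gap: 25.2
finger_force: 30.0
```

```bash
python3 - <<'E'
from cell import manip,cams
from h import *
s=manip.read_state();print(s['eef_pos'],s['finger_gap'],s['wrist_force'])
c=cams.camera("wrist"); np.savez("w3.npz",**c)
print(np.round(proj(c,[[594.8,286.1,135],[600.8,185.8,135],[600,282,135],[607.5,84,135]])*1.5625,0).tolist())
crop(c,0,0,512,384,1.5625,"w3.png")
E
```

```text
[606.87462105  83.13623268 209.68554194] 25.226520293259085 [-0.4371136  -0.31354523 -0.52366291]
[[369.0, -141.0], [384.0, 98.0], [382.0, -132.0], [399.0, 321.0]]
```

View pics/w3.png

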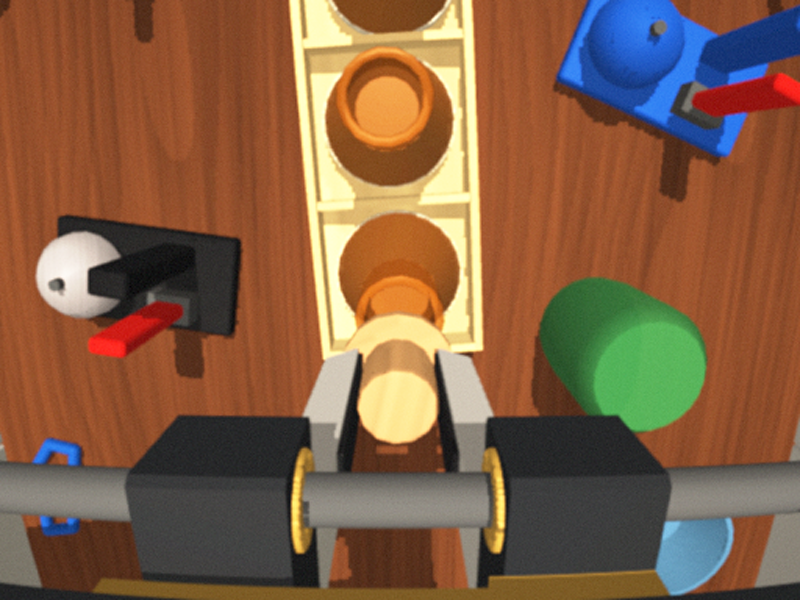

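Wrist picture: the flask B rim at (385,98) and the flask A rim at (400,~315) agree with the predicted positions to about 1 mm. Inserting.

{"name": "jog_arm", "arguments": {"commands": [{"dx": 0.015, "dy": 0.01, "dz": 0.5, "ax": 0, "ay": 0, "az": 0, "gripper": 0.9}, {"dx": 0, "dy": 0, "dz": 0.4, "ax": 0, "ay": 0, "az": 0, "gripper": 0.9}, {"dx": 0, "dy": 0, "dz": 0.25, "ax": 0, "ay": 0, "az": 0, "gripper": 0.9}, {"dx": 0, "dy": 0, "dz": 0, "ax": 0, "ay": 0, "az": 0, "gripper": 0.9}, {"dx": 0, "dy": 0, "dz": 0, "ax": 0, "ay": 0, "az": 0, "gripper": 0.9}]}}

```text
clock: 30.7
eef_pos: [607.8, 84.7, 164.1]
eef_rot: [3.141, -0.0, 1.571]
wrist_force: [0.1, -0.0, 0.2]
finger_gap: 25.5
finger_force: 30.0
```

{"name": "jog_arm", "arguments": {"commands": [{"dx": 0, "dy": 0, "dz": 0.12, "ax": 0, "ay": 0, "az": 0, "gripper": 0.9}, {"dx": 0, "dy": 0, "dz": 0.1, "ax": 0, "ay": 0, "az": 0, "gripper": 0.9}, {"dx": 0, "dy": 0, "dz": 0.1, "ax": 0, "ay": 0, "az": 0, "gripper": 0.9}, {"dx": 0, "dy": 0, "dz": 0, "ax": 0, "ay": 0, "az": 0, "gripper": 0.9}]}}

```text
clock: 31.2
eef_pos: [608.2, 84.8, 153.3]
eef_rot: [3.138, -0.0, 1.571]
wrist_force: [-6.7, -0.8, 20.5]
finger_gap: 25.5
finger_force: 30.0
```

```bash
python3 - <<'E'
from h import *
c=load('w3')
for z in (5,8): print(atz(c,(np.array((389,32))+.5)/1.5625-.5,z), atz(c,(np.array((390,186))+.5)/1.5625-.5,z), atz(c,(np.array((330,0))+.5)/1.5625-.5,z),atz(c,(np.array((450,0))+.5)/1.5625-.5,z))
E
```

```text
[600.96701342 245.01323253   5.        ] [601.33545239 143.96509231   5.        ] [562.2574305  265.73581099   5.        ] [641.04941268 265.56511295   5.        ]
[601.01148049 244.29101298   8.        ] [601.37696863 144.05216864   8.        ] [562.61192313 264.84762404   8.        ] [640.77285928 264.67829311   8.        ]
```

{"name": "jog_arm", "arguments": {"commands": [{"dx": 0, "dy": 0, "dz": 0.07, "ax": 0, "ay": 0, "az": 0, "gripper": 0.9}, {"dx": 0, "dy": 0, "dz": 0, "ax": 0, "ay": 0, "az": 0, "gripper": 0.9}]}}

```text
clock: 31.45
eef_pos: [608.7, 84.9, 152.6]
eef_rot: [3.136, -0.0, 1.571]
wrist_force: [-11.6, -0.2, 35.6]
finger_gap: 25.2
finger_force: 30.1
```

{"name": "jog_arm", "arguments": {"commands": [{"dx": 0, "dy": 0, "dz": 0, "ax": 0, "ay": 0, "az": 0, "gripper": 0.4}, {"dx": 0, "dy": 0, "dz": 0, "ax": 0, "ay": 0, "az": 0, "gripper": 0.4}, {"dx": 0, "dy": 0, "dz": -0.7, "ax": 0, "ay": 0, "az": 0, "gripper": 0.4}, {"dx": 0, "dy": 0, "dz": -0.8, "ax": 0, "ay": 0, "az": 0, "gripper": 0.4}, {"dx": -0.955, "dy": -0.49, "dz": 0, "ax": 0, "ay": 0, "az": 0, "gripper": 0.4}, {"dx": -0.955, "dy": -0.49, "dz": 0, "ax": 0, "ay": 0, "az": 0, "gripper": 0.4}, {"dx": -0.955, "dy": -0.49, "dz": 0, "ax": 0, "ay": 0, "az": 0, "gripper": 0.4}, {"dx": -0.955, "dy": -0.49, "dz": 0, "ax": 0, "ay": 0, "az": 0, "gripper": 0.4}, {"dx": -0.955, "dy": -0.49, "dz": 0, "ax": 0, "ay": 0, "az": 0, "gripper": 0.4}, {"dx": -0.955, "dy": -0.49, "dz": 0, "ax": 0, "ay": 0, "az": 0, "gripper": 0.4}]}}

```text
clock: 32.7
eef_pos: [489.2, -145.7, 207.7]
eef_rot: [-3.142, -0.0, 1.571]
wrist_force: [0.3, -0.0, -0.0]
finger_gap: 56.7
finger_force: 0.0
```

{"name": "jog_arm", "arguments": {"commands": [{"dx": -0.955, "dy": -0.49, "dz": 0, "ax": 0, "ay": 0, "az": 0, "gripper": 0.4}, {"dx": -0.955, "dy": -0.49, "dz": 0, "ax": 0, "ay": 0, "az": 0, "gripper": 0.4}, {"dx": 0, "dy": 0, "dz": 0, "ax": 0, "ay": 0, "az": 0, "gripper": 0.4}, {"dx": 0, "dy": 0, "dz": 0, "ax": 0, "ay": 0, "az": 0, "gripper": 0.4}]}}

```text
clock: 33.2
eef_pos: [451.0, -220.6, 207.7]
eef_rot: [-3.141, -0.0, 1.571]
wrist_force: [0.9, 0.5, -0.5]
finger_gap: 56.4
finger_force: 0.0
```

{"name": "jog_arm", "arguments": {"commands": [{"dx": -0.01, "dy": -0.01, "dz": 0.97, "ax": 0, "ay": 0, "az": 0, "gripper": 0.4}, {"dx": 0, "dy": 0, "dz": 0.97, "ax": 0, "ay": 0, "az": 0, "gripper": 0.4}, {"dx": 0, "dy": 0, "dz": 0.97, "ax": 0, "ay": 0, "az": 0, "gripper": 0.4}, {"dx": 0, "dy": 0, "dz": 0.97, "ax": 0, "ay": 0, "az": 0, "gripper": 0.4}, {"dx": 0, "dy": 0, "dz": 0, "ax": 0, "ay": 0, "az": 0, "gripper": 0.4}, {"dx": 0, "dy": 0, "dz": 0, "ax": 0, "ay": 0, "az": 0, "gripper": 0.9}, {"dx": 0, "dy": 0, "dz": 0, "ax": 0, "ay": 0, "az": 0, "gripper": 0.9}, {"dx": 0, "dy": 0, "dz": 0, "ax": 0, "ay": 0, "az": 0, "gripper": 0.9}, {"dx": 0, "dy": 0, "dz": 0, "ax": 0, "ay": 0, "az": 0, "gripper": 0.9}]}}

```text
clock: 34.33
eef_pos: [450.8, -221.5, 53.4]
eef_rot: [3.141, 0.001, 1.571]
wrist_force: [-1.0, 1.0, 6.1]
finger_gap: 25.5
finger_force: 30.0
```

{"name": "jog_arm", "arguments": {"commands": [{"dx": 0, "dy": 0, "dz": -0.925, "ax": 0, "ay": 0, "az": 0, "gripper": 0.9}, {"dx": 0, "dy": 0, "dz": -0.925, "ax": 0, "ay": 0, "az": 0, "gripper": 0.9}, {"dx": 0, "dy": 0, "dz": -0.925, "ax": 0, "ay": 0, "az": 0, "gripper": 0.9}, {"dx": 0, "dy": 0, "dz": -0.925, "ax": 0, "ay": 0, "az": 0, "gripper": 0.9}, {"dx": 0, "dy": 0, "dz": -0.925, "ax": 0, "ay": 0, "az": 0, "gripper": 0.9}, {"dx": 0.926, "dy": 0.342, "dz": 0, "ax": 0, "ay": 0, "az": 0, "gripper": 0.9}, {"dx": 0.926, "dy": 0.342, "dz": 0, "ax": 0, "ay": 0, "az": 0, "gripper": 0.9}, {"dx": 0.926, "dy": 0.342, "dz": 0, "ax": 0, "ay": 0, "az": 0, "gripper": 0.9}, {"dx": 0.926, "dy": 0.342, "dz": 0, "ax": 0, "ay": 0, "az": 0, "gripper": 0.9}, {"dx": 0.926, "dy": 0.342, "dz": 0, "ax": 0, "ay": 0, "az": 0, "gripper": 0.9}]}}

```text
clock: 35.58
eef_pos: [519.0, -34.9, 237.8]
eef_rot: [3.141, 0.0, 1.571]
wrist_force: [0.2, -0.4, -0.1]
finger_gap: 25.2
finger_force: 30.0
```

{"name": "jog_arm", "arguments": {"commands": [{"dx": 0.926, "dy": 0.342, "dz": 0, "ax": 0, "ay": 0, "az": 0, "gripper": 0.9}, {"dx": 0.926, "dy": 0.342, "dz": 0, "ax": 0, "ay": 0, "az": 0, "gripper": 0.9}, {"dx": 0.926, "dy": 0.342, "dz": 0, "ax": 0, "ay": 0, "az": 0, "gripper": 0.9}, {"dx": 0.926, "dy": 0.342, "dz": 0, "ax": 0, "ay": 0, "az": 0, "gripper": 0.9}, {"dx": 0.926, "dy": 0.342, "dz": 0, "ax": 0, "ay": 0, "az": 0, "gripper": 0.9}, {"dx": 0.926, "dy": 0.342, "dz": 0, "ax": 0, "ay": 0, "az": 0, "gripper": 0.9}, {"dx": 0, "dy": 0, "dz": 0, "ax": 0, "ay": 0, "az": 0, "gripper": 0.9}, {"dx": 0, "dy": 0, "dz": 0, "ax": 0, "ay": 0, "az": 0, "gripper": 0.9}, {"dx": 0, "dy": 0, "dz": 0, "ax": 0, "ay": 0, "az": 0, "gripper": 0.9}]}}

```text
clock: 36.7
eef_pos: [600.8, 185.2, 237.9]
eef_rot: [3.141, 0.0, 1.57]
wrist_force: [-0.2, 0.7, -0.8]
finger_gap: 25.2
finger_force: 30.0
```

```bash
python3 - <<'E'
from cell import manip,cams
from h import *
s=manip.read_state();print(s['eef_pos'],s['finger_gap'],s['wrist_force'])
c=cams.camera("wrist"); np.savez("w4.npz",**c)
print(np.round(proj(c,[[594.8,286.1,135],[600.8,185.8,135],[601,286,135],[607.5,84,175]])*1.5625,0).tolist())
crop(c,0,0,512,384,1.5625,"w4.png")
E
```

```text
[600.76200427 185.16068997 237.92388827] 25.240278474000196 [-0.15462478  0.65095726 -0.82899315]
[[386.0, 109.0], [398.0, 307.0], [398.0, 109.0], [411.0, 518.0]]
```

View pics/w4.png

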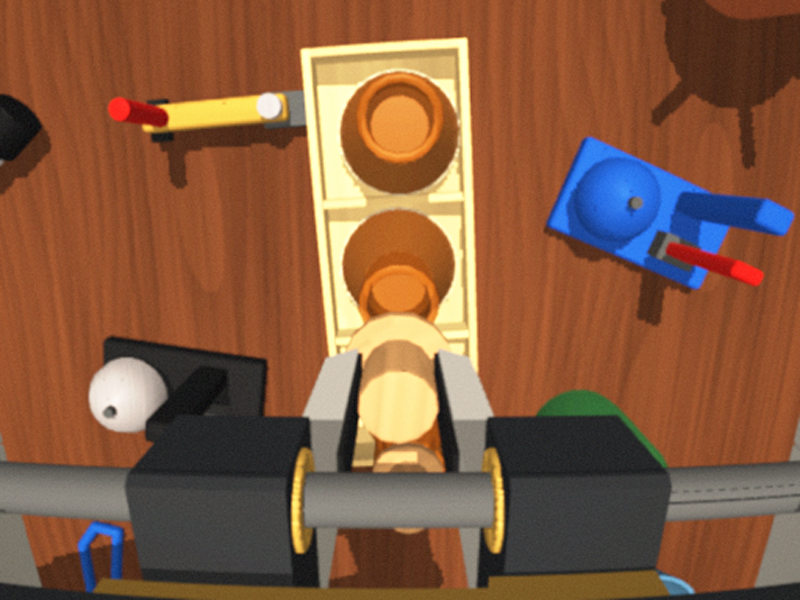

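{"name": "jog_arm", "arguments": {"commands": [{"dx": 0.01, "dy": 0, "dz": 0.8, "ax": 0, "ay": 0, "az": 0, "gripper": 0.9}, {"dx": 0, "dy": 0, "dz": 0.6, "ax": 0, "ay": 0, "az": 0, "gripper": 0.9}, {"dx": 0, "dy": 0, "dz": 0.45, "ax": 0, "ay": 0, "az": 0, "gripper": 0.9}, {"dx": 0, "dy": 0, "dz": 0, "ax": 0, "ay": 0, "az": 0, "gripper": 0.9}, {"dx": 0, "dy": 0, "dz": 0, "ax": 0, "ay": 0, "az": 0, "gripper": 0.9}]}}

```text
clock: 37.38
eef_pos: [601.3, 186.5, 164.8]
eef_rot: [3.14, -0.0, 1.571]
wrist_force: [0.0, -0.4, -0.6]
finger_gap: 25.4
finger_force: 30.0
```

{"name": "jog_arm", "arguments": {"commands": [{"dx": 0, "dy": 0, "dz": 0.12, "ax": 0, "ay": 0, "az": 0, "gripper": 0.9}, {"dx": 0, "dy": 0, "dz": 0.1, "ax": 0, "ay": 0, "az": 0, "gripper": 0.9}, {"dx": 0, "dy": 0, "dz": 0.1, "ax": 0, "ay": 0, "az": 0, "gripper": 0.9}, {"dx": 0, "dy": 0, "dz": 0, "ax": 0, "ay": 0, "az": 0, "gripper": 0.9}]}}

```text
clock: 37.88
eef_pos: [601.6, 186.8, 154.3]
eef_rot: [3.138, -0.001, 1.571]
wrist_force: [-8.0, -1.4, 23.6]
finger_gap: 25.7
finger_force: 30.1
```

```bash
python3 - <<'E'
from h import *
c=load('w4')
print(atz(c,(np.array((399,116))+.5)/1.5625-.5,135),atz(c,(np.array((399,134))+.5)/1.5625-.5,6))
E
```

```text
[601.1672972  283.02066856 135.        ] [601.53650688 282.67123618   6.        ]
```

{"name": "jog_arm", "arguments": {"commands": [{"dx": 0, "dy": 0, "dz": 0.07, "ax": 0, "ay": 0, "az": 0, "gripper": 0.9}, {"dx": 0, "dy": 0, "dz": 0, "ax": 0, "ay": 0, "az": 0, "gripper": 0.9}]}}

```text
clock: 38.12
eef_pos: [602.0, 187.1, 153.2]
eef_rot: [3.136, -0.002, 1.571]
wrist_force: [-12.2, -2.8, 36.3]
finger_gap: 25.6
finger_force: 30.1
```

{"name": "jog_arm", "arguments": {"commands": [{"dx": 0, "dy": 0, "dz": 0, "ax": 0, "ay": 0, "az": 0, "gripper": 0.4}, {"dx": 0, "dy": 0, "dz": 0, "ax": 0, "ay": 0, "az": 0, "gripper": 0.4}, {"dx": 0, "dy": 0, "dz": -0.95, "ax": 0, "ay": 0, "az": 0, "gripper": 0.4}, {"dx": 0, "dy": 0, "dz": -0.95, "ax": 0, "ay": 0, "az": 0, "gripper": 0.4}, {"dx": -0.99, "dy": -0.323, "dz": 0, "ax": 0, "ay": 0, "az": 0, "gripper": 0.4}, {"dx": -0.99, "dy": -0.323, "dz": 0, "ax": 0, "ay": 0, "az": 0, "gripper": 0.4}, {"dx": -0.99, "dy": -0.323, "dz": 0, "ax": 0, "ay": 0, "az": 0, "gripper": 0.4}, {"dx": -0.99, "dy": -0.323, "dz": 0, "ax": 0, "ay": 0, "az": 0, "gripper": 0.4}, {"dx": -0.99, "dy": -0.323, "dz": 0, "ax": 0, "ay": 0, "az": 0, "gripper": 0.4}, {"dx": -0.99, "dy": -0.323, "dz": 0, "ax": 0, "ay": 0, "az": 0, "gripper": 0.4}]}}

```text
clock: 39.38
eef_pos: [522.8, -52.3, 223.8]
eef_rot: [-3.141, 0.0, 1.571]
wrist_force: [0.5, 0.0, -0.4]
finger_gap: 56.5
finger_force: 0.0
```

{"name": "jog_arm", "arguments": {"commands": [{"dx": -0.99, "dy": -0.323, "dz": 0, "ax": 0, "ay": 0, "az": 0, "gripper": 0.4}, {"dx": -0.99, "dy": -0.323, "dz": 0, "ax": 0, "ay": 0, "az": 0, "gripper": 0.4}, {"dx": -0.99, "dy": -0.323, "dz": 0, "ax": 0, "ay": 0, "az": 0, "gripper": 0.4}, {"dx": -0.99, "dy": -0.323, "dz": 0, "ax": 0, "ay": 0, "az": 0, "gripper": 0.4}, {"dx": -0.99, "dy": -0.323, "dz": 0, "ax": 0, "ay": 0, "az": 0, "gripper": 0.4}, {"dx": -0.99, "dy": -0.323, "dz": 0, "ax": 0, "ay": 0, "az": 0, "gripper": 0.4}, {"dx": 0, "dy": 0, "dz": 0, "ax": 0, "ay": 0, "az": 0, "gripper": 0.4}, {"dx": 0, "dy": 0, "dz": 0, "ax": 0, "ay": 0, "az": 0, "gripper": 0.4}, {"dx": 0, "dy": 0, "dz": 0, "ax": 0, "ay": 0, "az": 0, "gripper": 0.4}]}}

```text
clock: 40.5
eef_pos: [446.2, -287.8, 224.0]
eef_rot: [3.142, -0.0, 1.572]
wrist_force: [0.7, -0.0, -0.0]
finger_gap: 56.3
finger_force: 0.0
```

{"name": "jog_arm", "arguments": {"commands": [{"dx": -0.05, "dy": 0, "dz": 0.858, "ax": 0, "ay": 0, "az": 0, "gripper": 0.4}, {"dx": 0, "dy": 0, "dz": 0.858, "ax": 0, "ay": 0, "az": 0, "gripper": 0.4}, {"dx": 0, "dy": 0, "dz": 0.858, "ax": 0, "ay": 0, "az": 0, "gripper": 0.4}, {"dx": 0, "dy": 0, "dz": 0.858, "ax": 0, "ay": 0, "az": 0, "gripper": 0.4}, {"dx": 0, "dy": 0, "dz": 0.858, "ax": 0, "ay": 0, "az": 0, "gripper": 0.4}, {"dx": 0, "dy": 0, "dz": 0, "ax": 0, "ay": 0, "az": 0, "gripper": 0.4}, {"dx": 0, "dy": 0, "dz": 0, "ax": 0, "ay": 0, "az": 0, "gripper": 0.9}, {"dx": 0, "dy": 0, "dz": 0, "ax": 0, "ay": 0, "az": 0, "gripper": 0.9}, {"dx": 0, "dy": 0, "dz": 0, "ax": 0, "ay": 0, "az": 0, "gripper": 0.9}, {"dx": 0, "dy": 0, "dz": 0, "ax": 0, "ay": 0, "az": 0, "gripper": 0.9}]}}

```text
clock: 41.75
eef_pos: [446.1, -290.9, 53.2]
eef_rot: [3.141, 0.001, 1.571]
wrist_force: [-0.1, 1.5, 5.2]
finger_gap: 25.1
finger_force: 30.0
```

{"name": "jog_arm", "arguments": {"commands": [{"dx": 0, "dy": 0, "dz": -0.95, "ax": 0, "ay": 0, "az": 0, "gripper": 0.9}, {"dx": 0, "dy": 0, "dz": -0.95, "ax": 0, "ay": 0, "az": 0, "gripper": 0.9}, {"dx": 0, "dy": 0, "dz": -0.95, "ax": 0, "ay": 0, "az": 0, "gripper": 0.9}, {"dx": 0, "dy": 0, "dz": -0.95, "ax": 0, "ay": 0, "az": 0, "gripper": 0.9}, {"dx": 0, "dy": 0, "dz": -0.95, "ax": 0, "ay": 0, "az": 0, "gripper": 0.9}, {"dx": 0, "dy": 0, "dz": 0, "ax": 0, "ay": 0, "az": 0, "gripper": 0.9}, {"dx": 0, "dy": 0, "dz": 0, "ax": 0, "ay": 0, "az": 0, "gripper": 0.9}]}}

```text
clock: 42.62
eef_pos: [445.6, -290.5, 241.6]
eef_rot: [-3.141, -0.001, 1.571]
wrist_force: [1.4, 0.1, -0.6]
finger_gap: 25.3
finger_force: 30.0
```

{"name": "jog_arm", "arguments": {"commands": [{"dx": 0.956, "dy": 0.259, "dz": 0, "ax": 0, "ay": 0, "az": 0, "gripper": 0.9}, {"dx": 0.956, "dy": 0.259, "dz": 0, "ax": 0, "ay": 0, "az": 0, "gripper": 0.9}, {"dx": 0.956, "dy": 0.259, "dz": 0, "ax": 0, "ay": 0, "az": 0, "gripper": 0.9}, {"dx": 0.956, "dy": 0.259, "dz": 0, "ax": 0, "ay": 0, "az": 0, "gripper": 0.9}, {"dx": 0.956, "dy": 0.259, "dz": 0, "ax": 0, "ay": 0, "az": 0, "gripper": 0.9}, {"dx": 0.956, "dy": 0.259, "dz": 0, "ax": 0, "ay": 0, "az": 0, "gripper": 0.9}, {"dx": 0.956, "dy": 0.259, "dz": 0, "ax": 0, "ay": 0, "az": 0, "gripper": 0.9}, {"dx": 0.956, "dy": 0.259, "dz": 0, "ax": 0, "ay": 0, "az": 0, "gripper": 0.9}, {"dx": 0.956, "dy": 0.259, "dz": 0, "ax": 0, "ay": 0, "az": 0, "gripper": 0.9}, {"dx": 0.956, "dy": 0.259, "dz": 0, "ax": 0, "ay": 0, "az": 0, "gripper": 0.9}]}}

```text
clock: 43.88
eef_pos: [549.2, 92.9, 240.9]
eef_rot: [-3.139, 0.0, 1.571]
wrist_force: [0.9, 0.5, -0.3]
finger_gap: 25.1
finger_force: 30.0
```

{"name": "jog_arm", "arguments": {"commands": [{"dx": 0.956, "dy": 0.259, "dz": 0, "ax": 0, "ay": 0, "az": 0, "gripper": 0.9}, {"dx": 0.956, "dy": 0.259, "dz": 0, "ax": 0, "ay": 0, "az": 0, "gripper": 0.9}, {"dx": 0.956, "dy": 0.259, "dz": 0, "ax": 0, "ay": 0, "az": 0, "gripper": 0.9}, {"dx": 0.956, "dy": 0.259, "dz": 0, "ax": 0, "ay": 0, "az": 0, "gripper": 0.9}, {"dx": 0.956, "dy": 0.259, "dz": 0, "ax": 0, "ay": 0, "az": 0, "gripper": 0.9}, {"dx": 0, "dy": 0, "dz": 0, "ax": 0, "ay": 0, "az": 0, "gripper": 0.9}, {"dx": 0, "dy": 0, "dz": 0, "ax": 0, "ay": 0, "az": 0, "gripper": 0.9}, {"dx": 0, "dy": 0, "dz": 0, "ax": 0, "ay": 0, "az": 0, "gripper": 0.9}]}}

```text
clock: 44.88
eef_pos: [601.2, 281.9, 242.3]
eef_rot: [-3.141, 0.0, 1.57]
wrist_force: [-0.1, -0.2, -0.7]
finger_gap: 25.7
finger_force: 30.0
```

{"name": "jog_arm", "arguments": {"commands": [{"dx": 0.02, "dy": 0, "dz": 0.8, "ax": 0, "ay": 0, "az": 0, "gripper": 0.9}, {"dx": 0, "dy": 0, "dz": 0.65, "ax": 0, "ay": 0, "az": 0, "gripper": 0.9}, {"dx": 0, "dy": 0, "dz": 0.48, "ax": 0, "ay": 0, "az": 0, "gripper": 0.9}, {"dx": 0, "dy": 0, "dz": 0, "ax": 0, "ay": 0, "az": 0, "gripper": 0.9}, {"dx": 0, "dy": 0, "dz": 0, "ax": 0, "ay": 0, "az": 0, "gripper": 0.9}]}}

```text
clock: 45.5
eef_pos: [601.6, 283.7, 166.5]
eef_rot: [3.14, -0.001, 1.571]
wrist_force: [-0.4, -0.8, -0.1]
finger_gap: 25.7
finger_force: 30.0
```

{"name": "jog_arm", "arguments": {"commands": [{"dx": 0, "dy": 0, "dz": 0.12, "ax": 0, "ay": 0, "az": 0, "gripper": 0.9}, {"dx": 0, "dy": 0, "dz": 0.1, "ax": 0, "ay": 0, "az": 0, "gripper": 0.9}, {"dx": 0, "dy": 0, "dz": 0.1, "ax": 0, "ay": 0, "az": 0, "gripper": 0.9}, {"dx": 0, "dy": 0, "dz": 0, "ax": 0, "ay": 0, "az": 0, "gripper": 0.9}]}}

```text
clock: 46.0
eef_pos: [601.4, 283.9, 154.1]
eef_rot: [3.14, -0.001, 1.571]
wrist_force: [-4.8, -2.0, 11.9]
finger_gap: 25.5
finger_force: 30.0
```

{"name": "jog_arm", "arguments": {"commands": [{"dx": 0, "dy": 0, "dz": 0.1, "ax": 0, "ay": 0, "az": 0, "gripper": 0.9}, {"dx": 0, "dy": 0, "dz": 0.02, "ax": 0, "ay": 0, "az": 0, "gripper": 0.9}, {"dx": 0, "dy": 0, "dz": 0, "ax": 0, "ay": 0, "az": 0, "gripper": 0.9}]}}

```text
clock: 46.38
eef_pos: [602.3, 284.5, 153.3]
eef_rot: [3.135, -0.003, 1.571]
wrist_force: [-11.1, -2.9, 37.3]
finger_gap: 25.4
finger_force: 30.1
```

{"name": "jog_arm", "arguments": {"commands": [{"dx": 0, "dy": 0, "dz": 0, "ax": 0, "ay": 0, "az": 0, "gripper": 0.4}, {"dx": 0, "dy": 0, "dz": 0, "ax": 0, "ay": 0, "az": 0, "gripper": 0.4}, {"dx": 0, "dy": 0, "dz": -0.95, "ax": 0, "ay": 0, "az": 0, "gripper": 0.4}, {"dx": 0, "dy": 0, "dz": -0.95, "ax": 0, "ay": 0, "az": 0, "gripper": 0.4}, {"dx": -0.9, "dy": -0.8, "dz": -0.3, "ax": 0, "ay": 0, "az": 0, "gripper": 0.2}, {"dx": -0.9, "dy": -0.8, "dz": -0.3, "ax": 0, "ay": 0, "az": 0, "gripper": 0}, {"dx": -0.9, "dy": -0.8, "dz": -0.3, "ax": 0, "ay": 0, "az": 0, "gripper": 0}, {"dx": -0.9, "dy": -0.8, "dz": -0.3, "ax": 0, "ay": 0, "az": 0, "gripper": 0}, {"dx": -0.9, "dy": -0.6, "dz": 0, "ax": 0, "ay": 0, "az": 0, "gripper": 0}]}}

```text
clock: 47.5
eef_pos: [448.2, 102.8, 272.3]
eef_rot: [3.14, -0.0, 1.571]
wrist_force: [0.7, -0.5, -0.6]
finger_gap: 93.9
finger_force: 0.0
```

{"name": "jog_arm", "arguments": {"commands": [{"dx": -0.6, "dy": 0, "dz": 0, "ax": 0, "ay": 0, "az": 0, "gripper": 0}, {"dx": -0.6, "dy": 0, "dz": 0, "ax": 0, "ay": 0, "az": 0, "gripper": 0}, {"dx": 0, "dy": 0, "dz": 0, "ax": 0, "ay": 0, "az": 0, "gripper": 0}, {"dx": 0, "dy": 0, "dz": 0, "ax": 0, "ay": 0, "az": 0, "gripper": 0}]}}

```text
clock: 48.0
eef_pos: [449.2, 56.2, 271.5]
eef_rot: [-3.141, -0.0, 1.571]
wrist_force: [-0.6, -0.4, -0.2]
finger_gap: 93.9
finger_force: 0.0
```

```bash
python3 - <<'E'
from cell import manip,cams
from h import *
s=manip.read_state();print(s['eef_pos'],s['eef_rot'],s['finger_gap'],s['wrist_force'])
f=lambda i:cv2.cvtColor(i,cv2.COLOR_RGB2BGR)
c=cams.camera("wrist"); np.savez("w5.npz",**c)
d=cams.camera("scene"); np.savez("scene5.npz",**d)
print(np.round(proj(d,[[607.7,84.5,173],[601.3,186.5,173],[601.4,283.5,173],[607.7,84.5,135],[601.3,186.5,135],[601.4,283.5,135]])-[250,150],1).tolist())
i=cv2.resize(f(c['image'])[:300],None,fx=.78,fy=.78,interpolation=cv2.INTER_AREA)
j=cv2.resize(f(d['image'])[150:300,250:430],None,fx=2.2,fy=2.2,interpolation=cv2.INTER_CUBIC)
h=max(i.shape[0],j.shape[0]); p=lambda a:np.pad(a,((0,h-a.shape[0]),(0,0),(0,0)))
o=np.hstack([p(i),p(j)]); print(o.shape); cv2.imwrite("pics/p5.png",o)
E
```

```text
[449.2424482   56.17389767 271.52240545] [-3.14140669e+00 -2.13480299e-04  1.57085960e+00] 93.94725828549605 [-0.58420266 -0.38775973 -0.19834062]
[[41.7, 48.3], [92.1, 57.7], [142.8, 69.2], [40.5, 62.7], [89.5, 72.3], [138.6, 83.9]]
(330, 795, 3)
```

View pics/p5.png

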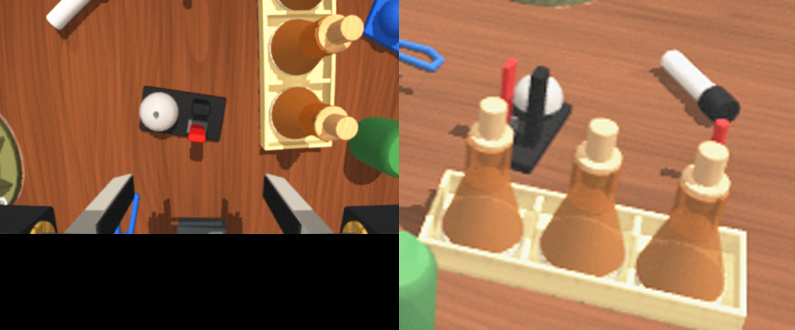

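All three flasks are racked and closed; the knob tops at (492,105), (602,126) and (712,150) match the seated prediction. In the wrist view the bell post top is at (201,105), the trigger top at (197,133), and the base corners at (143,87), (225,98) and (220,141).

```bash
python3 - <<'E'
from h import *
c=load('w5');g=lambda p:(np.array(p)+.5)/.78-.5
for k,p,z in(('post',(201,103),115),('trig',(197,134),115),('b',(143,87),14),('b',(225,98),14),('b',(220,141),14),('dome',(156,115),66)): print(k,np.round(atz(c,g(p),z),1))
S,D=load('scene0'),load('side0')
im=cv2.cvtColor(c["image"],cv2.COLOR_RGB2BGR)[100:190,170:300]
cv2.imwrite("pics/b.png",cv2.resize(im,None,fx=6,fy=6,interpolation=cv2.INTER_CUBIC))
E
```

```text
post [452.2 105.9 115. ]
trig [447.3  67.6 115. ]
b [361.4 124.6  14. ]
b [491.4 107.2  14. ]
b [484.7  37.3  14. ]
dome [389.   85.9  66. ]
```

View pics/b.png

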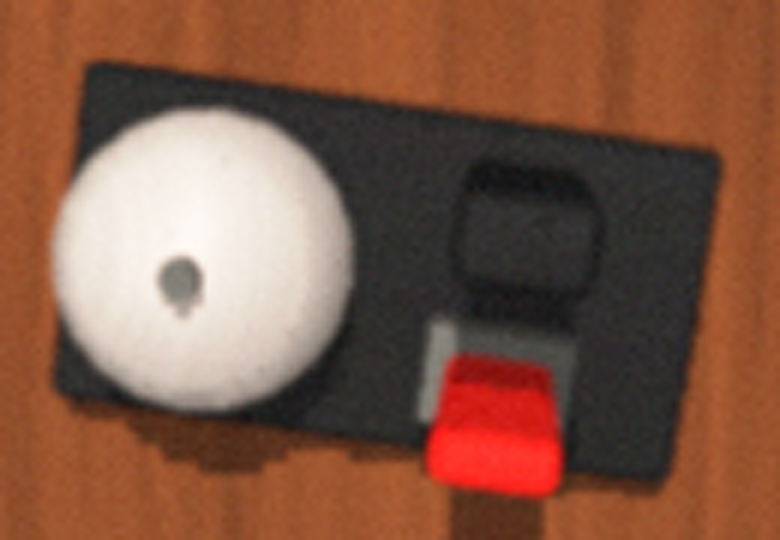

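{"name": "jog_arm", "arguments": {"commands": [{"dx": 0, "dy": 0, "dz": 0, "ax": 0, "ay": 0, "az": -0.916, "gripper": 0}, {"dx": 0, "dy": 0, "dz": 0, "ax": 0, "ay": 0, "az": -0.916, "gripper": 0}, {"dx": 0, "dy": 0, "dz": 0, "ax": 0, "ay": 0, "az": -0.916, "gripper": 0}, {"dx": 0, "dy": 0, "dz": 0, "ax": 0, "ay": 0, "az": -0.916, "gripper": 0}, {"dx": 0, "dy": 0, "dz": 0, "ax": 0, "ay": 0, "az": -0.916, "gripper": 0}, {"dx": 0, "dy": 0, "dz": 0, "ax": 0, "ay": 0, "az": -0.916, "gripper": 0}, {"dx": 0, "dy": 0, "dz": 0, "ax": 0, "ay": 0, "az": -0.916, "gripper": 0}, {"dx": 0, "dy": 0, "dz": 0, "ax": 0, "ay": 0, "az": -0.916, "gripper": 0}, {"dx": 0, "dy": 0, "dz": 0, "ax": 0, "ay": 0, "az": -0.916, "gripper": 0}, {"dx": 0.08, "dy": 0.93, "dz": 0, "ax": 0, "ay": 0, "az": 0, "gripper": 0}]}}

```text
clock: 49.35
eef_pos: [451.1, 93.0, 271.6]
eef_rot: [-3.141, 0.0, 3.011]
wrist_force: [0.1, -0.4, 0.1]
finger_gap: 94.1
finger_force: 0.0
```

{"name": "jog_arm", "arguments": {"commands": [{"dx": 0, "dy": 0, "dz": 0.8, "ax": 0, "ay": 0, "az": 0, "gripper": 0}, {"dx": 0, "dy": 0, "dz": 0.8, "ax": 0, "ay": 0, "az": 0, "gripper": 0}, {"dx": 0, "dy": 0, "dz": 0.8, "ax": 0, "ay": 0, "az": 0, "gripper": 0}, {"dx": 0, "dy": 0, "dz": 0, "ax": 0, "ay": 0, "az": 0, "gripper": 0}, {"dx": 0, "dy": 0, "dz": 0, "ax": 0, "ay": 0, "az": 0, "gripper": 0}, {"dx": 0, "dy": 0, "dz": 0, "ax": 0, "ay": 0, "az": 0, "gripper": 0}]}}

```text
clock: 50.1
eef_pos: [451.5, 93.2, 176.9]
eef_rot: [3.141, 0.002, 3.01]
wrist_force: [-0.1, -0.3, 0.3]
finger_gap: 94.0
finger_force: 0.0
```

```bash
python3 - <<'E'
from cell import manip,cams
from h import *
s=manip.read_state();print(s['eef_pos'],s['eef_rot'],s['finger_gap'],s['wrist_force'])
f=lambda i:cv2.cvtColor(i,cv2.COLOR_RGB2BGR)
d=cams.camera("side");c=cams.camera("scene")
i=cv2.resize(f(d['image'])[140:240,160:290],None,fx=3,fy=3,interpolation=cv2.INTER_CUBIC)
j=cv2.resize(f(c['image'])[130:230,250:380],None,fx=3,fy=3,interpolation=cv2.INTER_CUBIC)
cv2.imwrite("pics/p6.png",np.hstack([i,j]))
E
```

```text
[451.47872961  93.18841891 176.93531859] [3.14105981e+00 1.97785115e-03 3.00995506e+00] 93.99391874763296 [-0.10894469 -0.29838356  0.26938373]
```

View pics/p6.png

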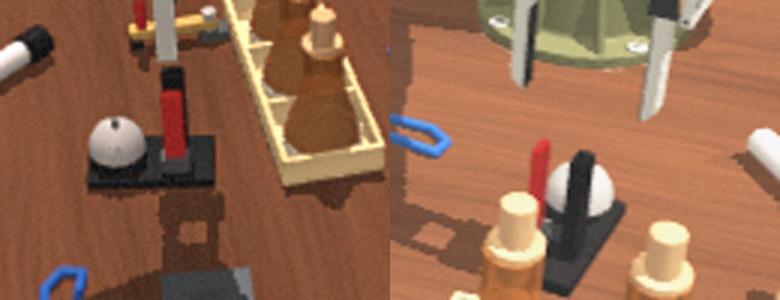

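The fingers straddle the post and trigger, and the stoppers are still seated. That was my last allowed view (15, one over the limit). Next I lower and squeeze.

{"name": "jog_arm", "arguments": {"commands": [{"dx": 0, "dy": 0, "dz": 0.7, "ax": 0, "ay": 0, "az": 0, "gripper": 0}, {"dx": 0, "dy": 0, "dz": 0.7, "ax": 0, "ay": 0, "az": 0, "gripper": 0}, {"dx": 0, "dy": 0, "dz": 0.6, "ax": 0, "ay": 0, "az": 0, "gripper": 0}, {"dx": 0, "dy": 0, "dz": 0, "ax": 0, "ay": 0, "az": 0, "gripper": 0}, {"dx": 0, "dy": 0, "dz": 0, "ax": 0, "ay": 0, "az": 0, "gripper": 0}], "squeeze": 25}}

```text
clock: 50.82
eef_pos: [451.5, 93.1, 96.8]
eef_rot: [3.141, 0.001, 3.01]
wrist_force: [-0.1, 1.2, 0.3]
finger_gap: 93.9
finger_force: 0.0
```

{"name": "jog_arm", "arguments": {"commands": [{"dx": 0, "dy": 0, "dz": 0, "ax": 0, "ay": 0, "az": 0, "gripper": 0.9}, {"dx": 0, "dy": 0, "dz": 0, "ax": 0, "ay": 0, "az": 0, "gripper": 0.9}, {"dx": 0, "dy": 0, "dz": 0, "ax": 0, "ay": 0, "az": 0, "gripper": 0.9}, {"dx": 0, "dy": 0, "dz": 0, "ax": 0, "ay": 0, "az": 0, "gripper": 0.9}, {"dx": 0, "dy": 0, "dz": 0, "ax": 0, "ay": 0, "az": 0, "gripper": 0.9}, {"dx": 0, "dy": 0, "dz": 0, "ax": 0, "ay": 0, "az": 0, "gripper": 0.9}]}}

```text
clock: 51.58
eef_pos: [450.9, 92.3, 95.4]
eef_rot: [-3.14, -0.0, 3.01]
wrist_force: [0.4, -9.4, -3.4]
finger_gap: 37.6
finger_force: 4.2
```

{"name": "jog_arm", "arguments": {"commands": [{"dx": 0, "dy": 0, "dz": 0, "ax": 0, "ay": 0, "az": 0, "gripper": 1}, {"dx": 0, "dy": 0, "dz": 0, "ax": 0, "ay": 0, "az": 0, "gripper": 1}, {"dx": 0, "dy": 0, "dz": 0, "ax": 0, "ay": 0, "az": 0, "gripper": 1}, {"dx": 0, "dy": 0, "dz": 0, "ax": 0, "ay": 0, "az": 0, "gripper": 1}, {"dx": 0, "dy": 0, "dz": 0, "ax": 0, "ay": 0, "az": 0, "gripper": 1}, {"dx": 0, "dy": 0, "dz": 0, "ax": 0, "ay": 0, "az": 0, "gripper": 1}]}}

```text
clock: 52.32
eef_pos: [450.5, 90.9, 95.1]
eef_rot: [-3.137, -0.001, 3.01]
wrist_force: [-0.0, -20.2, -1.5]
finger_gap: 29.9
finger_force: 23.9
```

{"name": "jog_arm", "arguments": {"commands": [{"dx": 0, "dy": 0, "dz": 0, "ax": 0, "ay": 0, "az": 0, "gripper": 1}, {"dx": 0, "dy": 0, "dz": 0, "ax": 0, "ay": 0, "az": 0, "gripper": 1}, {"dx": 0, "dy": 0, "dz": 0, "ax": 0, "ay": 0, "az": 0, "gripper": 1}, {"dx": 0, "dy": 0, "dz": 0, "ax": 0, "ay": 0, "az": 0, "gripper": 1}], "squeeze": 32}}

```text
clock: 52.82
eef_pos: [450.5, 91.0, 95.1]
eef_rot: [-3.138, -0.001, 3.01]
wrist_force: [-0.8, -19.4, -1.3]
finger_gap: 29.9
finger_force: 30.6
```

{"name": "jog_arm", "arguments": {"commands": [{"dx": 0, "dy": 0, "dz": 0, "ax": 0, "ay": 0, "az": 0, "gripper": 0}, {"dx": 0, "dy": 0, "dz": 0, "ax": 0, "ay": 0, "az": 0, "gripper": 0}, {"dx": 0, "dy": 0, "dz": 0, "ax": 0, "ay": 0, "az": 0, "gripper": 0}, {"dx": 0, "dy": 0, "dz": 0, "ax": 0, "ay": 0, "az": 0, "gripper": 0}, {"dx": 0, "dy": 0, "dz": -0.7, "ax": 0, "ay": 0, "az": 0, "gripper": 0}, {"dx": 0, "dy": 0, "dz": -0.9, "ax": 0, "ay": 0, "az": 0, "gripper": 0}, {"dx": 0, "dy": 0, "dz": -0.9, "ax": 0, "ay": 0, "az": 0, "gripper": 0}, {"dx": 0, "dy": 0, "dz": -0.9, "ax": 0, "ay": 0, "az": 0, "gripper": 0}, {"dx": 0, "dy": 0, "dz": -0.9, "ax": 0, "ay": 0, "az": 0, "gripper": 0}, {"dx": 0, "dy": 0, "dz": 0, "ax": 0, "ay": 0, "az": 0, "gripper": 0}]}}

```text
clock: 54.08
eef_pos: [451.6, 93.4, 269.8]
eef_rot: [3.14, 0.004, 3.01]
wrist_force: [0.1, 0.3, -1.5]
finger_gap: 93.9
finger_force: 0.0
```

```bash
python3 - <<'E'
from cell import manip,cams
from h import *
s=manip.read_state();print(s['eef_pos'],s['finger_gap'],s['wrist_force'])
o=load('scene5');c=cams.camera("scene"); np.savez("scene6.npz",**c)
g=lambda i:cv2.cvtColor(i,cv2.COLOR_RGB2GRAY)
pts=proj(c,[[607.7,84.5,160],[601.3,186.5,160],[601.4,283.5,160],[447.3,63,107],[434,296,75]]).astype(int)
for u in pts:
    t=g(o['image'])[u[1]-10:u[1]+11,u[0]-8:u[0]+9]; w=g(c['image'])[u[1]-30:u[1]+31,u[0]-28:u[0]+29]
    _,v,_,l=cv2.minMaxLoc(cv2.matchTemplate(w,t,cv2.TM_CCOEFF_NORMED)); print(u,round(v,2),np.array(l)-[20,20])
E
```

```text
[451.63827686  93.3978831  269.76887965] 93.93302986542275 [ 0.08257163  0.25990638 -1.53462861]
[291 203] 1.0 [0 0]
[341 212] 1.0 [0 0]
[391 224] 1.0 [0 0]
[299 180] 0.97 [0 0]
[395 209] 1.0 [0 0]
```

Nothing has moved since the earlier picture, and the trigger has sprung back. Handing in.

```bash
python3 -c "
from cell import job
print(job.sign_off())"
```

```text
the job is handed in; nothing more can be done
None
```

I handed the job in at about 54 s: leg fully out, all three flasks racked and stoppered, then the bell's trigger squeezed to its stop and released; I viewed 15 pictures, one over the limit of 14.

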